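# Slide the kiln prop past the post into its bay

## Robot

A 6-joint arm with a two-finger parallel gripper is mounted at the origin on the work surface. World frame = base frame: x ahead of the robot, y to its left, z up, the work surface at z = 0. Lengths are in m, angles in rad, forces in N, time in s.
With the tool pointing down it reaches from about 0.35 to 0.975 m from the base axis. Payload 7.1 kg.
Tool frame: the origin (TCP) lies midway between the tips of the shut fingers; the grasp point (between the pads) lies 19 mm behind it; x points along the fingers, z is the direction in which the jaws open and shut, and the axes are right-handed (so a half turn about x gives the same grasp; the last joint's range is limited). The gripper opens to 88 mm and grips with 3 to 60 N. Pads are 20 mm wide; open, the fingers measure 115 mm over their backs; the gripper's body (75 mm by 178 mm) begins 61 mm behind the grasp point.
Start: joints at [-1.267, 0.423, 1.63, -0, 1.089, -0.019], TCP at [0.198, -0.593, 0.199] pointing down, gripper open.
Joint ranges: [-3, 3], [-0.9, 2.11], [0.09, 2.58], [-1.31, 4.45], [0.11, 2.69], [-2.54, 2.54]. Speed limits (rad/s): [2.39, 2.39, 3.01, 3.14, 3.14, 3.14].

## Interface

Orientations are given as a unit quaternion [x, y, z, w].
In Python, from station import manip, optics, sign_off, models gives the robot as it stands.
- The arm moves only by the tool move_arm, never from a script. Its arguments are lists of equal length, an entry for each row: "linear": the shift along the tool's x, y, z in m, a list of three; "turn": the turn, a rotation vector about the tool's x, y, z in units of 5 degrees (1.0 is 5 degrees), a list of three; "grip": the closure, from 0 (fully open) to 1 (shut). A call has exactly 5 rows; each row is the pose to reach, as a shift and turn from the pose commanded when the call began, along the tool's axes at that moment; what a row does not reach only later rows make up. A row lasts 1/12 s, in which the tool goes at most 41.7 mm and 7.16 degrees, less where a joint would pass 70% of its speed; a pose out of reach is approached as far as the arm can. A call with a gripper value outside its range is refused whole. The fingers move at their own pace and stop on an object; the grip force is fixed at half the most. Time passes only in rows, so rows that repeat a pose let the fingers close, or fill a call up. It gives the time, the measured TCP pose, the force and the opening at its end, in the units of the state.
- manip.get_obs(): the state, without advancing time (a new reading comes with each control period).
- optics.snapshot(name): name is "scene" or "top" or "wrist"; returns a dict with "color" (400x640x3 uint8, red, green, blue), "intrinsics" (3x3 intrinsics, pixels), "k1" (the pictures are not rectified: a ray, as slopes to the right and down, at radius r is drawn at 1 + k1 r^2 times it, then the intrinsics apply), "position" and "rotation" of the camera in the world. Camera axes: x right, y down, z forward; pixel columns grow to the right and rows downward; lengths in m; the calibration is good to about 2 mm. A picture is of the moment at which its call begins. There is no depth.
- sign_off(): hands the job in, once; it reports no verdict.
Trained networks look in a picture, given as the dict that the camera call returned (one of the last four; its "shot" number tells which), for a name from the list of things; names that differ only in an ending like _2 or _b are one class to them, and where a whole thing is asked for, a point or a joint stands for the part that bears it (a point fixed in the world has none). Each returns a list of dicts, best first, with "score" (0 to 1); they miss things now and then, are a little off and sometimes report something else, mostly with a low value. They report only what shows in the picture. A call takes as long as a camera call. They do not tell look-alikes from the thing itself.
- models.outline_of(picture, query): "region" (400x640 bool, what is visible of it) and "position" ([column, row] in pixels, amid what is visible of it).
The state is a dict: "time_s": time; "joint_positions": joint angles; "joint_vel": joint speeds; "effort": joint torques, N m; "tool_pos": TCP position; "eef_rot": TCP orientation; "contact_force": force on the tool from outside, world axes, zero at the start; "moment": the same for the moment, N m; "grip_width": finger opening in m.
Only numpy, scipy, OpenCV 4.12 (cv2) and the standard library are available. Lean on these libraries where they do the work, as an engineer would, in place of code of your own. Each camera call takes 0.05 s, during which the arm holds its last target.

## Task

Slide the long terracotta kiln prop along the bench, pushing one end and then the other, to angle it past the blue post into the dark wooden bay: finish with it lying straight along the bay and its leading end fully home against the end stop. Only push it with the fingers, keeping it down on the bench, never lifted or tipped; leave the mug, the jar and the brush where they are, and end with the robot touching nothing.

Things in the scene. Friction and masses are not known exactly. Their poses are not given: they have to be found in the camera images.
- prop: Terracotta-coloured square bar, 220 mm long, 36 wide, 36 high, about 0.4 kg, loose. Origin: centre of its underside. y axis along its length, x across, z up. Both ends alike, each with a black dot. It starts on the bench before the bay's mouth, on the robot's side of the bay's centre line, its middle short of the post, its +y end roughly towards the bay.
- rack: The bay: fixed dark wooden U on the bench, no floor. Origin: middle of its open mouth, at bench height. y points into the bay, x to the far rail (away from the robot), z up. Two rails 18 mm thick, 36 high, y = 0 to 160 mm, inner faces at x = -43 and +43. End stop's inner face at y = 160 (18 thick, 36 high). With the prop home its middle is at y = 50 and 60 mm of it stands out of the mouth.
- post: Fixed blue round post, 30 mm diameter, 45 high, on the bench before the bay's mouth (in the rack's frame x = -3 to 3, y = -150 to -134 mm), so the prop cannot go in straight and must pass one side of it at a slant; once home the prop's tail is clear of it. Origin: centre of its foot.
- mug: Bystander: loose white mug, 76 mm across, 85 mm high, handle at its +y side; origin at the centre of its underside. Stands on the robot's side of the bay. Leave it alone.
- jar: Bystander: loose round blue jar with white lid, 60 mm across, 75 mm high; origin at the centre of its underside. Stands beyond the work. Leave it alone.
- brush: Bystander: loose brush with a wooden handle, lying flat beyond the work along its own x axis; origin at its underside. Leave it alone.
There are look-alikes about, which are no part of the job. There is more than one size of the prop; the one meant has the size given above. There is more than one size of the rack; the job needs the largest.

How it is judged:
By the outcome, as a careful person would: the job done as asked, in the order asked, and still so for the second after the job is handed in, with the robot touching nothing.
It also fails if it takes over 64 s, if anything falls off the work surface, if the arm or the gripper's body presses on something with over 40 N, if the wrist force passes 120 N, or if a joint passes its speed limit or range.

## Working session

There is one attempt and no reset: what is moved stays moved. The work goes in short steps, Python scripts to look and compute and a tool call to move; the robot and the scene stay as the last step left them, time stands still between calls to the robot, and variables do not carry over. Pictures are saved under pics/ and viewed, and the job is handed in when it is done.

Besides the shell and the picture viewer there is one more tool, called after "Request:" by a JSON object that holds its "op" and its "data". move_arm: Moves the arm, as the interface text tells. Its arguments: {"type":"object","properties":{"linear":{"type":"array","items":{"type":"array","items":{"type":"number"}}},"turn":{"type":"array","items":{"type":"array","items":{"type":"number"}}},"grip":{"type":"array","items":{"type":"number"}}},"required":["linear","turn","grip"]}

```bash
mkdir -p pics; ls; cat > look.py <<'E'
import sys,cv2
from station import manip,optics
def snap(n,f):
    p=optics.snapshot(n); cv2.imwrite('pics/'+f,p['color'][:,:,::-1]); return p
E
python3 - <<'E'
from look import *
import numpy as np,pickle
np.set_printoptions(precision=4,suppress=True)
for n in ['scene','top']:
    p=snap(n,n+'0.png'); pickle.dump(p,open(n+'0.pkl','wb')); print(n,p['intrinsics'],p['k1'],p['position'],p['rotation'],p['shot'])
print(manip.get_obs())
E
```

```text
pics
scene [[369.9102   0.     318.1482]
 [  0.     369.9102 193.4179]
 [  0.       0.       1.    ]] 0.023584752990982248 [1.2125 0.0886 0.5854] [ 0.5423  0.7157 -0.3561 -0.2588] 1
top [[479.7755   0.     310.1927]
 [  0.     479.7755 200.736 ]
 [  0.       0.       1.    ]] -0.038131257374445233 [ 0.46   -0.1074  1.2327] [ 0.707  -0.7061  0.0289 -0.0262] 2
{'time_s': 0.1, 'joint_positions': array([-1.267 ,  0.4238,  1.6306,  0.    ,  1.0886, -0.019 ]), 'joint_vel': array([ 0.0001, -0.0015, -0.0028, -0.0004, -0.0005,  0.    ]), 'effort': array([ -0.001 , -54.5612, -27.4326,   0.0645,   0.0188,  -0.0001]), 'tool_pos': array([ 0.1981, -0.5922,  0.1988]), 'eef_rot': array([ 0.4134,  0.5742, -0.4129,  0.5735]), 'contact_force': array([-0.7219,  0.1533,  0.0531]), 'moment': array([ 0.0105, -0.027 , -0.0784]), 'grip_width': 0.08744065038319287}
```

View pics/top0.png

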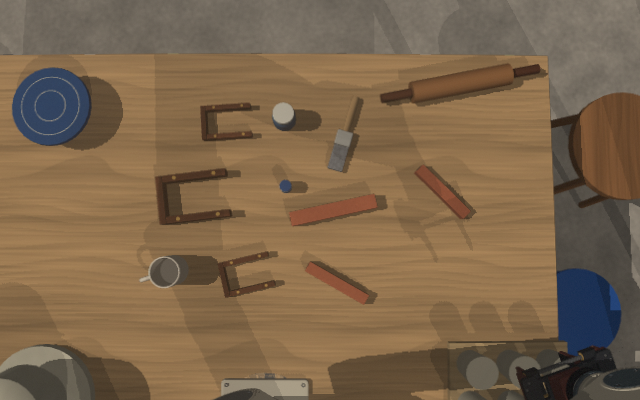

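View pics/scene0.png

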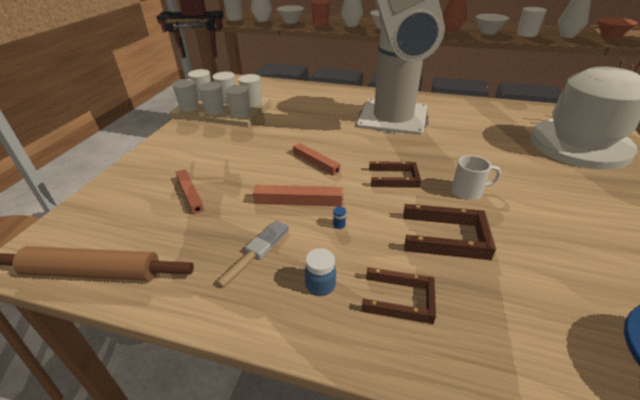

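```bash
cat > geo.py <<'E'
import numpy as np,cv2
from scipy.spatial.transform import Rotation as R
from scipy.optimize import minimize
def proj(p,X):
    X=np.atleast_2d(X); Rm=np.array(p['rotation']); Rm=R.from_quat(Rm).as_matrix() if Rm.shape==(4,) else Rm
    c=(X-np.array(p['position']))@Rm; s=c[:,:2]/c[:,2:]; r2=(s**2).sum(1,keepdims=True); s=s*(1+p['k1']*r2)
    K=p['intrinsics']; return s*[K[0,0],K[1,1]]+[K[0,2],K[1,2]]
def unproj(p,uv,z):
    K=p['intrinsics']; d=(np.atleast_2d(uv)-[K[0,2],K[1,2]])/[K[0,0],K[1,1]]; s=d.copy()
    for _ in range(20): s=d/(1+p['k1']*(s**2).sum(1,keepdims=True))
    Rm=np.array(p['rotation']); Rm=R.from_quat(Rm).as_matrix() if Rm.shape==(4,) else Rm
    v=np.c_[s,np.ones(len(s))]@Rm.T; o=np.array(p['position']); t=(z-o[2])/v[:,2]; return o+v*t[:,None]
def box(cx,cy,hx,hy,h):
    return np.array([[cx+a*hx,cy+b*hy,c] for a in(-1,1) for b in(-1,1) for c in(0,h)])
PROP=[box(0,0,.018,.110,.036)]
RACK=[box(-.052,.08,.009,.08,.036),box(.052,.08,.009,.08,.036),box(0,.169,.061,.009,.036)]
t=np.linspace(0,2*np.pi,24)
POST=[np.array([[.015*np.cos(a),.015*np.sin(a),z] for a in t for z in(0,.045)])]
def place(P,q):
    c,s=np.cos(q[2]),np.sin(q[2]); M=np.array([[c,-s,0],[s,c,0],[0,0,1]]); return P@M.T+[q[0],q[1],0]
def mask(p,parts,q,S=4):
    m=np.zeros((400*S,640*S),np.uint8)
    for P in parts:
        uv=(proj(p,place(P,q))+.5)*S-.5
        cv2.fillConvexPoly(m,cv2.convexHull(np.round(uv*16).astype(np.int32)),255,shift=4)
    return cv2.resize(m,(640,400),interpolation=cv2.INTER_AREA)/255.
def fit(obs,parts,q0,sy=True):
    def f(q):
        q=[q[0]/100,q[1]/100,q[2]/10 if sy else 0]
        e=0
        for p,m in obs:
            g=mask(p,parts,q); e+=np.abs(g-m).sum()/m.sum()
        return e
    x0=np.array([q0[0]*100,q0[1]*100,q0[2]*10]); sim=np.array([x0]+[x0+d for d in np.diag([1.5,1.5,1.])])
    r=minimize(f,x0,method='Nelder-Mead',options=dict(initial_simplex=sim,xatol=.005,fatol=1e-4))
    return np.array([r.x[0]/100,r.x[1]/100,r.x[2]/10]),r.fun
E
python3 - <<'E'
from look import *; from geo import *; from station import models
import pickle
np.set_printoptions(precision=4,suppress=True)
res={}
for n in ['scene','top']:
    p=pickle.load(open(n+'0.pkl','rb'))
    for k in ['prop','rack','post','mug','jar','brush']:
        try: L=models.outline_of(p,k)
        except Exception as e: print(n,k,e); continue
        res[n,k]=L
        for d in L:
            m=d['region']; print(n,k,round(d['score'],2),np.round(d['position']),m.sum(), unproj(p,d['position'],.03)[0][:2])
pickle.dump(res,open('res0.pkl','wb'))
E
```

```text
scene prop 0.91 [314. 160.] 684 [ 0.3854 -0.1704]
scene prop 0.86 [300. 194.] 1838 [ 0.5397 -0.1618]
scene prop 0.61 [191. 193.] 552 [ 0.6066 -0.4226]
scene rack 0.7 [403. 307.] 2213 [0.7979 0.1138]
scene rack 0.68 [446. 241.] 3317 [0.6126 0.1828]
scene post 0.61 [339. 215.] 271 [ 0.5912 -0.05  ]
scene mug 0.85 [476. 178.] 1494 [0.3623 0.2508]
scene jar 0.61 [322. 273.] 1232 [ 0.7636 -0.0427]
scene brush 0.96 [259. 245.] 1185 [ 0.7275 -0.1892]
top prop 0.73 [340. 282.] 840 [ 0.3522 -0.1864]
top prop 0.62 [441. 193.] 861 [ 0.5738 -0.442 ]
top prop 0.58 [329. 212.] 1304 [ 0.5252 -0.1604]
top rack 0.97 [166. 203.] 1663 [0.548  0.2504]
top rack 0.83 [222. 112.] 747 [0.7819 0.1148]
top rack 0.66 [238. 292.] 812 [0.3261 0.0668]
top post 0.52 [287. 184.] 123 [ 0.5957 -0.0531]
top post 0.35 [181. 182.] 1361 [0.6012 0.2133]
top mug 0.69 [166. 272.] 1071 [0.3762 0.2472]
top jar 0.82 [282. 115.] 549 [ 0.7729 -0.0402]
top brush 0.74 [344. 139.] 856 [ 0.7123 -0.1969]
```

```bash
python3 - <<'E'
from look import *; from geo import *
import pickle
np.set_printoptions(precision=4,suppress=True)
P={n:pickle.load(open(n+'0.pkl','rb')) for n in('scene','top')}; res=pickle.load(open('res0.pkl','rb'))
def get(k,n,pos): return (P[n],min(res[n,k],key=lambda d:np.hypot(*(np.array(d['position'])-pos)))['region'].astype(float))
pr=[get('prop','scene',(300,194)),get('prop','top',(329,212))]
rk=[get('rack','scene',(446,241)),get('rack','top',(166,203))]
po=[get('post','scene',(339,215)),get('post','top',(287,184))]
for nm,o,M,q0 in [('prop',pr,PROP,(.53,-.161,.15)),('rack',rk,RACK,(.58,.09,.1)),('post',po,POST,(.595,-.05,0))]:
    for oo in (o,o[:1],o[1:]): print(nm,*fit(oo,M,q0))
im={n:P[n]['color'][:,:,::-1].copy() for n in P}
q={'prop':fit(pr,PROP,(.53,-.161,.15))[0],'rack':fit(rk,RACK,(.58,.09,.1))[0],'post':fit(po,POST,(.595,-.05,0))[0]}
pickle.dump(q,open('q0.pkl','wb'))
outs=[]
for n in im:
    b=im[n]; x0,y0,w,h=(230,140,280,140) if n=='scene' else (130,120,280,140)
    b=cv2.resize(b,None,fx=2.8,fy=2.8,interpolation=cv2.INTER_CUBIC)
    for k,M in(('prop',PROP),('rack',RACK),('post',POST)):
        for B in M:
            u=((proj(P[n],place(B,q[k]))+.5)*2.8-.5); cv2.polylines(b,[cv2.convexHull(np.round(u).astype(np.int32))],1,(0,255,0),1)
    outs.append(b[int(y0*2.8):int((y0+h)*2.8)-100*0,int(x0*2.8):int((x0+w)*2.8)][:300])
cv2.imwrite('pics/fit0.png',np.vstack(outs)[:600])
E
```

```text
prop [ 0.5319 -0.1691  0.2171] 0.10525632270705701
prop [ 0.5309 -0.1696  0.2194] 0.05095052166677335
prop [ 0.5319 -0.1684  0.2158] 0.046424275231565025
rack [0.577  0.0964 0.1238] 0.18449658535340735
rack [0.577  0.0944 0.1386] 0.06194470552767383
rack [0.5771 0.0971 0.1215] 0.08764222465895559
post [ 0.5925 -0.0494 -0.0091] 0.24718835423648355
post [ 0.5902 -0.0505  0.0511] 0.09298892988929888
post [ 0.5925 -0.0488  0.0363] 0.12963494340825762
```

View pics/fit0.png

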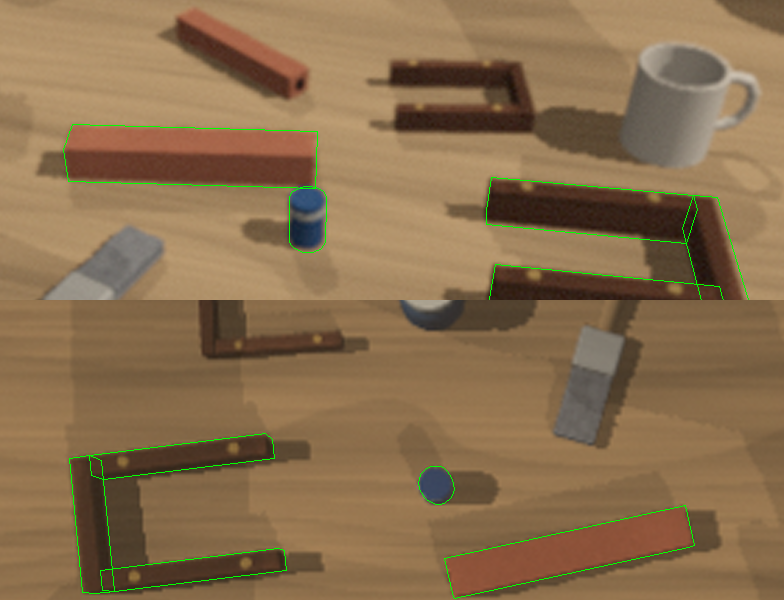

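```bash
cat > nav.py <<'E'
import numpy as np
from scipy.spatial.transform import Rotation as R
from station import manip
np.set_printoptions(precision=4,suppress=True)
O=np.array([.577,.0964]); TH=.124
c,s=np.cos(TH),np.sin(TH); M=np.array([[c,-s],[s,c]])
def w2r(p): return (np.asarray(p)[:2]-O)@M
def r2w(p): return np.asarray(p)@M.T+O
def st():
    o=manip.get_obs(); Rm=R.from_quat(o['eef_rot']).as_matrix()
    print('t',round(o['time_s'],2),'tcp',o['tool_pos'],'rack',w2r(o['tool_pos']),'jawang-rack',round(np.arctan2(Rm[1,2],Rm[0,2])-TH,4),'F',np.round(o['contact_force'],1),'w',round(o['grip_width'],4),'q6',round(o['joint_positions'][5],2)); return o,Rm
def go(tgts):
    """tgts: list of (rx,ry,z,jaw angle rel rack or None)"""
    o,Rm=st()
    for rx,ry,z,a in tgts:
        w=np.r_[r2w((rx,ry)),z]; lin=Rm.T@(w-o['tool_pos'])
        turn=np.zeros(3)
        if a is not None:
            zz=np.array([np.cos(a+TH),np.sin(a+TH),0])
            if zz@Rm[:,2]<0: zz=-zz
            xx=np.array([0,0,-1.]); T=np.c_[xx,np.cross(zz,xx),zz]
            turn=np.rad2deg(R.from_matrix(Rm.T@T).as_rotvec())/5
        print('->',np.round(lin,4),np.round(turn,2))
E
python3 - <<'E'
from nav import *
import pickle
o,Rm=st(); print(Rm)
q=pickle.load(open('q0.pkl','rb'))
for k in q: print(k,w2r(q[k]),q[k][2]-TH)
b=q['prop']; 
def bp(x,y): return w2r(np.array([b[0]+x*np.cos(b[2])-y*np.sin(b[2]),b[1]+x*np.sin(b[2])+y*np.cos(b[2])]))
for y in(-.11,-.095,.095,.11): print(y,bp(-.018,y),bp(.018,y))
go([(-.150,-.16,.12,-.0),(-.150,-.16,.008,-.0)])
E
```

```text
t 0.7 tcp [ 0.1983 -0.5927  0.1995] rack [-0.461 -0.637] jawang-rack -1.372 F [-0.3  0.3  0.3] w 0.088 q6 -0.02
[[ 0.      0.9483  0.3172]
 [-0.0001  0.3172 -0.9483]
 [-1.      0.      0.0001]]
prop [-0.0776 -0.2578] 0.09306558708418422
rack [0. 0.] -0.00016310571405189767
post [-0.0026 -0.1466] -0.1331296879564866
-0.11 [-0.0853 -0.369 ] [-0.0495 -0.3657]
-0.095 [-0.0867 -0.3541] [-0.0509 -0.3507]
0.095 [-0.1044 -0.1649] [-0.0685 -0.1616]
0.11 [-0.1058 -0.15  ] [-0.0699 -0.1466]
t 0.7 tcp [ 0.1983 -0.5927  0.1995] rack [-0.461 -0.637] jawang-rack -1.372 F [-0.3  0.3  0.3] w 0.088 q6 -0.02
-> [ 0.0795  0.3991 -0.4062] [-15.72   0.     0.  ]
-> [ 0.1915  0.3991 -0.4062] [-15.72   0.     0.  ]
```

Request:
{"op": "move_arm", "data": {"linear": [[0,0.04,-0.04],[0,0.06,-0.06],[0,0.09,-0.09],[0,0.12,-0.12],[0,0.15,-0.15]], "turn": [[-1.3,0,0],[-2.6,0,0],[-3.9,0,0],[-5.2,0,0],[-6.5,0,0]], "grip": [1,1,1,1,1]}}

```text
time_s: 1.12
tool_pos: [0.2916, -0.4046, 0.1995]
eef_rot: [0.234, 0.667, -0.234, 0.667]
contact_force: [-0.0, -0.3, 0.0]
grip_width: 0.058
```

```bash
python3 - <<'E'
from nav import *
go([(-.150,-.165,.14,.0)])
E
```

```text
t 1.12 tcp [ 0.2916 -0.4046  0.1995] rack [-0.3451 -0.4618] jawang-rack -0.7999 F [-0.  -0.3  0. ] w 0.058 q6 -0.29
-> [ 0.0595  0.3468 -0.0769] [-9.17  0.    0.  ]
```

Request:
{"op": "move_arm", "data": {"linear": [[0,0.04,-0.01],[0,0.08,-0.02],[0,0.12,-0.03],[0,0.16,-0.04],[0,0.2,-0.05]], "turn": [[-1.3,0,0],[-2.6,0,0],[-3.9,0,0],[-5.2,0,0],[-6.5,0,0]], "grip": [1,1,1,1,1]}}

```text
time_s: 1.53
tool_pos: [0.3788, -0.2176, 0.1998]
eef_rot: [0.038, 0.706, -0.038, 0.706]
contact_force: [0.6, -1.2, 0.0]
grip_width: 0.0244
```

```bash
python3 - <<'E'
from nav import *
go([(-.150,-.165,.10,.0)])
E
```

```text
t 1.53 tcp [ 0.3788 -0.2176  0.1998] rack [-0.2355 -0.2871] jawang-rack -0.2323 F [ 0.6 -1.2  0. ] w 0.0244 q6 -0.44
-> [0.0998 0.1386 0.0551] [-2.66  0.01  0.01]
```

Request:
{"op": "move_arm", "data": {"linear": [[0,0.035,0.014],[0.02,0.07,0.028],[0.05,0.105,0.042],[0.08,0.1386,0.055],[0.1,0.1386,0.055]], "turn": [[-0.7,0,0],[-1.4,0,0],[-2.1,0,0],[-2.66,0,0],[-2.66,0,0]], "grip": [1,1,1,1,1]}}

```text
time_s: 1.95
tool_pos: [0.4511, -0.0851, 0.0993]
eef_rot: [-0.044, 0.705, 0.044, 0.707]
contact_force: [0.5, 0.2, 0.2]
grip_width: 0.0004
```

```bash
python3 - <<'E'
from nav import *
go([(-.150,-.165,.008,.0),(-.122,-.165,.008,0),(-.09,-.165,.008,0)])
E
```

```text
t 1.95 tcp [ 0.4511 -0.0851  0.0993] rack [-0.1474 -0.1645] jawang-rack -0.0003 F [0.5 0.2 0.2] w 0.0004 q6 -0.34
-> [ 0.0913 -0.0004 -0.0029] [-0.    0.04  0.01]
-> [ 0.0914 -0.0004  0.0251] [-0.    0.04  0.01]
-> [ 0.0915 -0.0004  0.0571] [-0.    0.04  0.01]
```

Request:
{"op": "move_arm", "data": {"linear": [[0.035,0,-0.003],[0.065,0,-0.003],[0.085,0,-0.003],[0.0915,0,-0.003],[0.0915,0,-0.003]], "turn": [[0,0,0],[0,0,0],[0,0,0],[0,0,0],[0,0,0]], "grip": [1,1,1,1,1]}}

```text
time_s: 2.37
tool_pos: [0.4446, -0.088, 0.0067]
eef_rot: [-0.042, 0.707, 0.042, 0.705]
contact_force: [-0.4, -0.8, 1.1]
grip_width: 0.0006
```

```bash
python3 - <<'E'
from nav import *
from look import *
go([(-.122,-.165,.008,0),(-.096,-.165,.008,0)])
a=snap('top','top1.png')['color'][120:280,130:410]; b=snap('wrist','w1.png')['color']
cv2.imwrite('pics/c1.png',cv2.vconcat([cv2.resize(a,(525,300)),cv2.resize(b,(525,300))])[:,:,::-1])
E
```

```text
t 2.37 tcp [ 0.4446 -0.088   0.0067] rack [-0.1542 -0.1666] jawang-rack -0.0053 F [-0.4 -0.8  1.1] w 0.0006 q6 -0.34
-> [-0.0014  0.0018  0.0321] [-0.06 -0.03 -0.01]
-> [-0.0014  0.0019  0.0581] [-0.06 -0.03 -0.01]
```

View pics/c1.png

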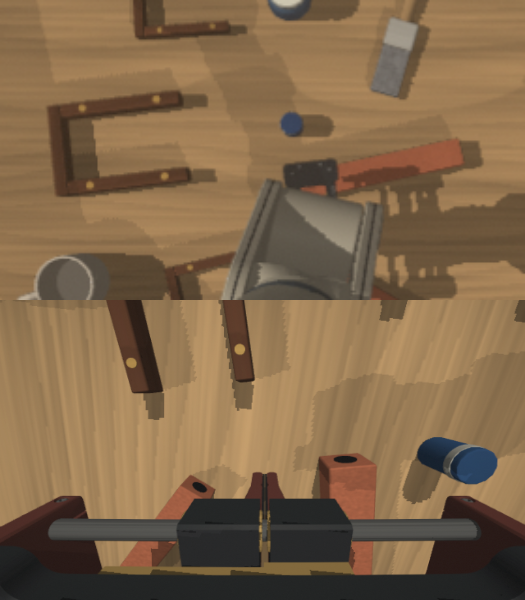

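The composite shows the shut fingers (265,490) in the gap between the prop on the right (350,490) and the small look-alike bar on the left (190,500), so I can push.

Request:
{"op": "move_arm", "data": {"linear": [[-0.0015,0.001,0.012],[-0.0015,0.002,0.024],[-0.0015,0.002,0.036],[-0.0015,0.002,0.047],[-0.0015,0.002,0.058]], "turn": [[0,0,0],[0,0,0],[0,0,0],[0,0,0],[0,0,0]], "grip": [1,1,1,1,1]}}

```text
time_s: 2.88
tool_pos: [0.5044, -0.0791, 0.0101]
eef_rot: [-0.042, 0.706, 0.042, 0.706]
contact_force: [-3.4, 0.1, 2.8]
grip_width: 0.0003
```

```bash
cat > meas.py <<'E'
from nav import *; from geo import *; from look import *
from station import models
def meas(cams=('scene','top'),guess=None,tag=''):
    obs=[];
    for n in cams:
        p=snap(n,f'{n}{tag}.png')
        L=models.outline_of(p,'prop')
        if guess is not None:
            uv=proj(p,[[guess[0],guess[1],.02]])[0]
            L=[d for d in L if np.hypot(*(np.array(d['position'])-uv))<35]
        print(n,[(round(d['score'],2),np.round(d['position']),d['region'].sum()) for d in L])
        if L:
            m=max(L,key=lambda d:d['region'].sum())['region'].astype(float); obs.append((p,m))
            q,e=fit([(p,m)],PROP,guess); print('  ',n,'rack',w2r(q),'yaw',round(q[2]-TH,4),'err',round(e,3))
    if len(obs)>1:
        q,e=fit(obs,PROP,guess); print('joint rack',w2r(q),'yaw',round(q[2]-TH,4),'err',round(e,3))
    return q
E
python3 - <<'E'
from meas import *
st()
meas(('scene','top'),(.54,-.168,.05),'2')
E
```

```text
t 2.88 tcp [ 0.5044 -0.0791  0.0101] rack [-0.0937 -0.1652] jawang-rack -0.005 F [-3.4  0.1  2.8] w 0.0003 q6 -0.3
scene [(0.58, array([298., 196.]), np.int64(1724))]
   scene rack [-0.0718 -0.2606] yaw -0.0505 err 0.072
top [(0.89, array([353., 207.]), np.int64(733))]
   top rack [-0.0706 -0.2824] yaw -0.0626 err 0.85
joint rack [-0.0704 -0.2608] yaw -0.0465 err 0.944
```

Request:
{"op": "move_arm", "data": {"linear": [[0,0,0.003],[0,0,0.006],[0,0,0.006],[0,0,-0.006],[-0.03,0,-0.02]], "turn": [[0,0,0],[0,0,0],[0,0,0],[0,0,0],[0,0,0]], "grip": [1,1,1,1,1]}}

```text
time_s: 3.5
tool_pos: [0.4804, -0.0813, 0.036]
eef_rot: [-0.041, 0.708, 0.043, 0.703]
contact_force: [0.5, -0.3, -0.1]
grip_width: 0.0007
```

```bash
python3 - <<'E'
from nav import *
go([(-.11,-.165,.09,-.15),(-.015,-.348,.09,-.15),(-.015,-.348,.009,-.15)])
E
```

```text
t 3.5 tcp [ 0.4804 -0.0813  0.036 ] rack [-0.1178 -0.1643] jawang-rack -0.0051 F [ 0.5 -0.3 -0.1] w 0.0007 q6 -0.31
-> [-0.0541 -0.0005  0.0075] [ 1.66 -0.08 -0.02]
-> [-0.0551 -0.183   0.1034] [ 1.66 -0.08 -0.02]
-> [ 0.0259 -0.1832  0.1039] [ 1.66 -0.08 -0.02]
```

Request:
{"op": "move_arm", "data": {"linear": [[-0.03,0,-0.005],[-0.055,0,0],[-0.055,-0.033,0.019],[-0.055,-0.066,0.038],[-0.055,-0.099,0.057]], "turn": [[0,0,0],[0.4,0,0],[0.8,0,0],[1.2,0,0],[1.66,0,0]], "grip": [1,1,1,1,1]}}

```text
time_s: 3.92
tool_pos: [0.5526, -0.1745, 0.0957]
eef_rot: [0.009, 0.706, -0.01, 0.708]
contact_force: [0.2, 0.9, 0.5]
grip_width: 0.0005
```

```bash
python3 - <<'E'
from meas import *
meas(('scene',),(.54,-.168,.05),'3')
go([(-.015,-.348,.09,-.15),(-.015,-.348,.009,-.15)])
E
```

```text
scene [(0.88, array([296., 195.]), np.int64(1670))]
   scene rack [-0.0701 -0.2608] yaw -0.0751 err 0.105
t 4.02 tcp [ 0.5556 -0.1775  0.0955] rack [-0.0552 -0.2692] jawang-rack -0.1542 F [0.  0.9 0. ] w 0.0005 q6 -0.3
-> [ 0.0059 -0.0717  0.0518] [-0.05  0.06  0.03]
-> [ 0.0869 -0.0715  0.0513] [-0.05  0.06  0.03]
```

Request:
{"op": "move_arm", "data": {"linear": [[0.003,-0.036,0.026],[0.006,-0.072,0.052],[0.035,-0.072,0.052],[0.065,-0.072,0.052],[0.086,-0.072,0.052]], "turn": [[0,0,0],[0,0,0],[0,0,0],[0,0,0],[0,0,0]], "grip": [1,1,1,1,1]}}

```text
time_s: 4.43
tool_pos: [0.6003, -0.2467, 0.0061]
eef_rot: [0.01, 0.708, -0.009, 0.706]
contact_force: [-0.1, -0.3, -0.1]
grip_width: 0.0006
```

```bash
python3 - <<'E'
from meas import *
go([(-.045,-.348,.009,-.15),(-.070,-.348,.009,-.15)])
E
```

```text
t 4.43 tcp [ 0.6003 -0.2467  0.0061] rack [-0.0193 -0.3433] jawang-rack -0.1511 F [-0.1 -0.3 -0.1] w 0.0006 q6 -0.38
-> [-0.0029 -0.0085 -0.0247] [-0.01 -0.02 -0.01]
-> [-0.0028 -0.0122 -0.0495] [-0.01 -0.02 -0.01]
```

Request:
{"op": "move_arm", "data": {"linear": [[-0.003,-0.004,-0.012],[-0.003,-0.007,-0.024],[-0.003,-0.009,-0.034],[-0.003,-0.011,-0.042],[-0.003,-0.011,-0.047]], "turn": [[0,0,0],[0,0,0],[0,0,0],[0,0,0],[0,0,0]], "grip": [1,1,1,1,1]}}

```text
time_s: 4.85
tool_pos: [0.5535, -0.2571, 0.0132]
eef_rot: [0.009, 0.706, -0.01, 0.708]
contact_force: [-0.2, -0.4, 0.4]
grip_width: 0.0003
```

```bash
python3 - <<'E'
from meas import *
st();meas(('scene','top'),(.54,-.168,-.1),'4')
E
```

```text
t 4.85 tcp [ 0.5535 -0.2571  0.0132] rack [-0.067  -0.3479] jawang-rack -0.1509 F [-0.2 -0.4  0.4] w 0.0003 q6 -0.43
scene [(0.7, array([300., 198.]), np.int64(1547))]
   scene rack [-0.0722 -0.2606] yaw -0.1173 err 0.184
top [(0.61, array([317., 207.]), np.int64(884))]
   top rack [-0.069  -0.2579] yaw -0.1103 err 0.665
joint rack [-0.0703 -0.2586] yaw -0.1153 err 0.86
```

View pics/scene4.png

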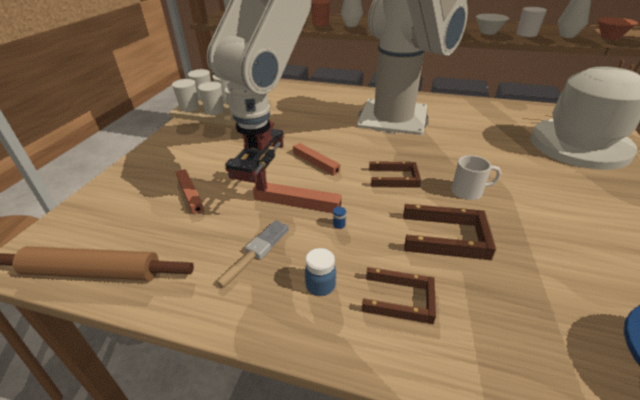

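Request:
{"op": "move_arm", "data": {"linear": [[-0.01,0,0.01],[-0.04,0,0.02],[-0.08,0,0.02],[-0.09,-0.03,0.01],[-0.09,-0.06,0]], "turn": [[0,0,0],[0,0,0],[0,0,0],[0,0,0],[0,0,0]], "grip": [1,1,1,0.93,0.93]}}

```text
time_s: 5.47
tool_pos: [0.556, -0.3173, 0.1066]
eef_rot: [0.007, 0.705, -0.009, 0.71]
contact_force: [-0.7, -1.0, -0.4]
grip_width: 0.0053
```

```bash
python3 - <<'E'
from meas import *
st();meas(('scene','top'),(.54,-.168,-.1),'5')
E
```

```text
t 5.47 tcp [ 0.556  -0.3173  0.1066] rack [-0.072  -0.4079] jawang-rack -0.1467 F [-0.7 -1.  -0.4] w 0.0053 q6 -0.51
scene [(0.87, array([297., 195.]), np.int64(1679))]
   scene rack [-0.0723 -0.2611] yaw -0.1112 err 0.093
top [(0.82, array([331., 210.]), np.int64(1342))]
   top rack [-0.0707 -0.2601] yaw -0.1226 err 0.036
joint rack [-0.0708 -0.2602] yaw -0.1224 err 0.136
```

View pics/scene5.png

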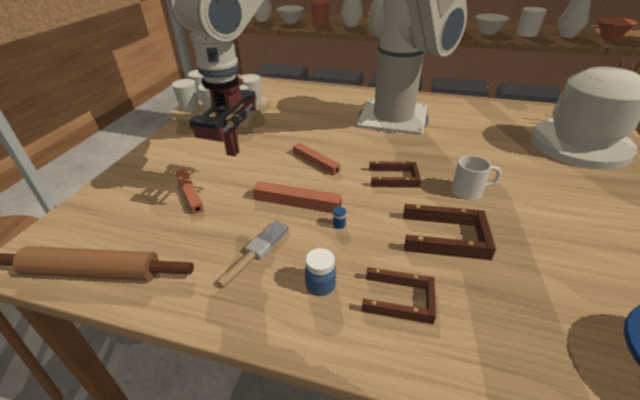

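```bash
python3 - <<'E'
from meas import *
a=cv2.imread('pics/scene4.png')[140:240,200:360];b=cv2.imread('pics/scene5.png')[140:240,200:360];c=cv2.imread('pics/top4.png')[150:270,260:420]
cv2.imwrite('pics/z4.png',cv2.vconcat([cv2.resize(a,(480,300),interpolation=2),cv2.resize(c,(400,300),interpolation=2).copy() if 0 else cv2.resize(c,(480,300),interpolation=2)]))
E
```

```text
(no output)
```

View pics/z4.png

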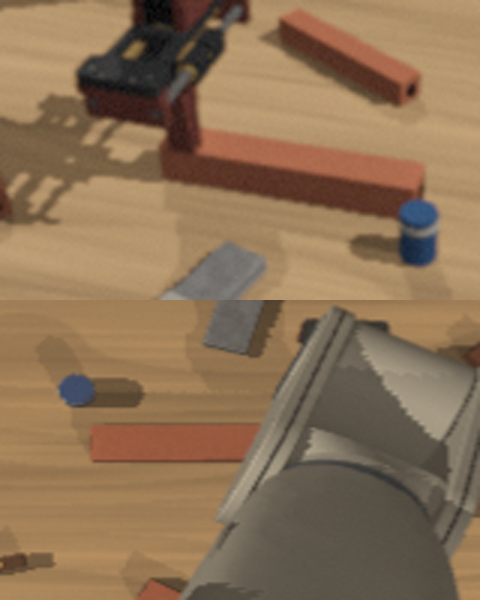

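```bash
python3 - <<'E'
from meas import *
import pickle
P=pickle.load(open('scene0.pkl','rb'))
im=cv2.imread('pics/scene4.png'); Z=6
im=cv2.resize(im,None,fx=Z,fy=Z,interpolation=2)
def dot(X,col):
    u=proj(P,[X])[0]*Z+Z/2; cv2.circle(im,(int(u[0]),int(u[1])),4,col,-1)
dot((.5535,-.2571,.0132),(0,255,0)); dot((.5535,-.2571,.05),(255,255,0)); dot((.5535,-.2571,.036),(0,255,255))
q=np.r_[r2w((-.0708,-.2602)),TH-.1224]
for B in PROP:
  for X in place(B,q): dot(X,(255,0,255))
a=im[150*Z:220*Z,225*Z:350*Z]; cv2.imwrite('pics/z4b.png',a)
# same for 5
im=cv2.resize(cv2.imread('pics/scene5.png'),None,fx=Z,fy=Z,interpolation=2)
dot((.556,-.3173,.1066),(0,255,0))
for B in PROP:
  for X in place(B,q): dot(X,(255,0,255))
cv2.imwrite('pics/z5b.png',im[110*Z:210*Z,220*Z:350*Z])
E
```

```text
(no output)
```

View pics/z4b.png

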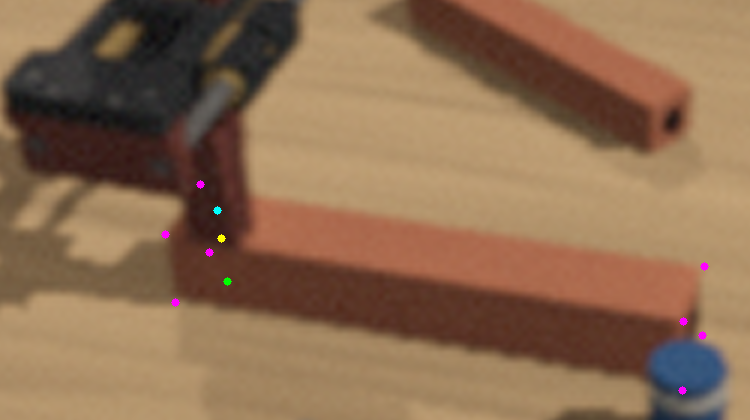

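View pics/z5b.png

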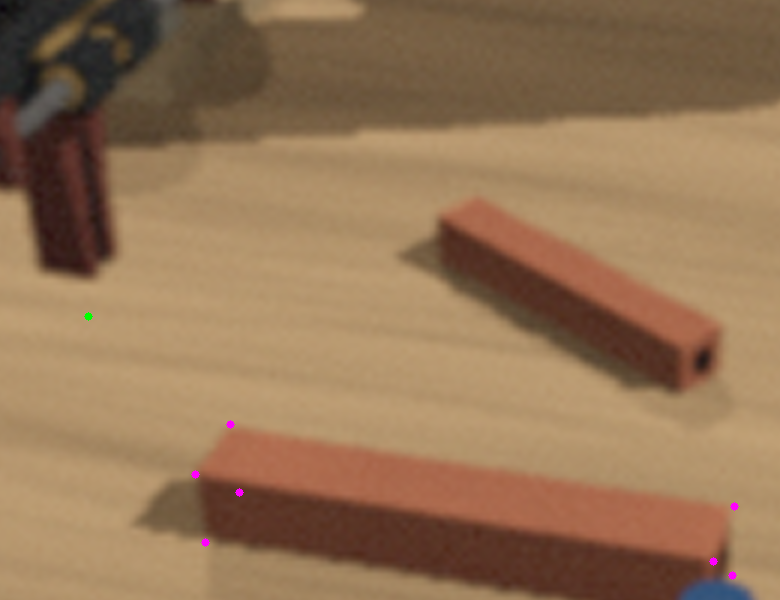

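```bash
python3 - <<'E'
from meas import *
o,Rm=st()
P=snap('scene','s6.png'); Q=snap('top','t6.png'); o2,_=st()
Z=4
for p,n,(r,cx) in((P,'s6',(70,180)),(Q,'t6',(150,330))):
    im=cv2.resize(cv2.imread(f'pics/{n}.png'),None,fx=Z,fy=Z,interpolation=2)
    for d,col in((0,(0,255,0)),(.019,(0,255,255)),(.04,(255,255,0)),(.08,(255,0,255))):
        u=proj(p,[o['tool_pos']-Rm[:,0]*d])[0]*Z+Z/2; cv2.circle(im,(int(u[0]),int(u[1])),4,col,-1); print(n,d,u/Z)
    cv2.imwrite(f'pics/{n}b.png',im[r*Z:(r+140)*Z,cx*Z:(cx+180)*Z])
E
```

```text
t 5.67 tcp [ 0.5525 -0.3168  0.102 ] rack [-0.0754 -0.407 ] jawang-rack -0.1519 F [0.6 0.7 0.3] w 0.0064 q6 -0.51
t 5.77 tcp [ 0.5526 -0.3156  0.1013] rack [-0.0752 -0.4058] jawang-rack -0.1501 F [0.2 0.6 0.2] w 0.0063 q6 -0.51
s6 0 [235.938  163.6049]
s6 0.019 [234.7074 156.8508]
s6 0.04 [233.3067 149.1714]
s6 0.08 [230.5133 133.8829]
t6 0 [397.2167 199.5971]
t6 0.019 [398.7126 198.9396]
t6 0.04 [400.426  198.1865]
t6 0.08 [403.8766 196.6696]
```

View pics/s6b.png

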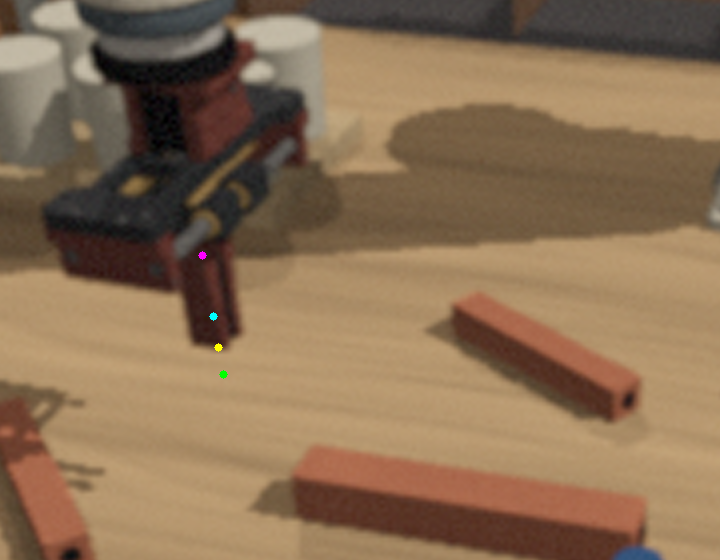

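View pics/t6b.png

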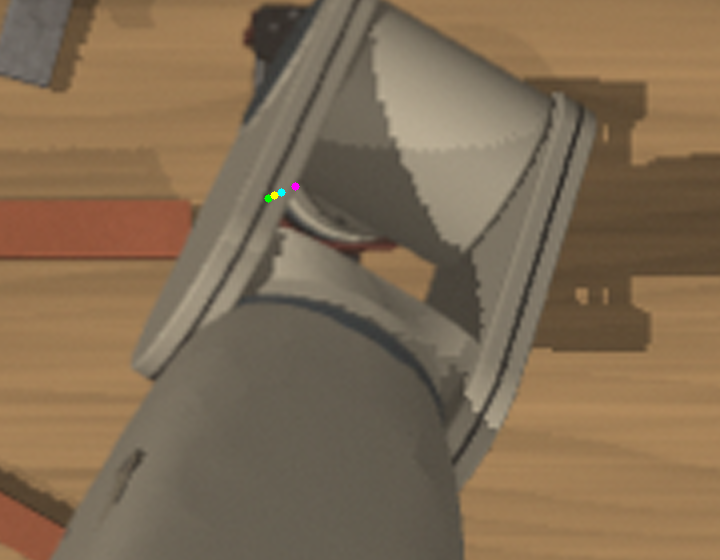

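```bash
python3 - <<'E'
from meas import *
go([(-.025,-.40,.09,-.17),(-.02,-.35,.06,-.17),(-.02,-.35,.0,-.17)])
E
```

```text
t 5.77 tcp [ 0.5526 -0.3156  0.1013] rack [-0.0752 -0.4058] jawang-rack -0.1501 F [0.2 0.6 0.2] w 0.0063 q6 -0.51
-> [0.0113 0.0133 0.0487] [ 0.23 -0.01 -0.01]
-> [0.0413 0.0634 0.0462] [ 0.23 -0.01 -0.01]
-> [0.1013 0.0634 0.0462] [ 0.23 -0.01 -0.01]
```

Request:
{"op": "move_arm", "data": {"linear": [[0.01,0.015,0.025],[0.02,0.035,0.045],[0.05,0.063,0.047],[0.08,0.063,0.047],[0.1,0.063,0.047]], "turn": [[0.2,0,0],[0.2,0,0],[0.2,0,0],[0.2,0,0],[0.2,0,0]], "grip": [1,1,1,1,1]}}

```text
time_s: 6.18
tool_pos: [0.6007, -0.251, -0.0013]
eef_rot: [0.015, 0.708, -0.014, 0.706]
contact_force: [-0.4, 0.9, 0.0]
grip_width: 0.0004
```

Request:
{"op": "move_arm", "data": {"linear": [[0.001,0,0],[0.002,0,0],[0.003,0,0],[0.004,0,0],[0.005,0,0]], "turn": [[0,0,0],[0,0,0],[0,0,0],[0,0,0],[0,0,0]], "grip": [1,1,1,1,1]}}

```text
time_s: 6.6
tool_pos: [0.6024, -0.2553, -0.002]
eef_rot: [0.015, 0.706, -0.016, 0.708]
contact_force: [-0.0, -0.5, 0.9]
grip_width: 0.0007
```

Request:
{"op": "move_arm", "data": {"linear": [[0.001,0,0],[0.002,0,0],[0.003,0,0],[0.004,0,0],[0.005,0,0]], "turn": [[0,0,0],[0,0,0],[0,0,0],[0,0,0],[0,0,0]], "grip": [1,1,1,1,1]}}

```text
time_s: 7.02
tool_pos: [0.6013, -0.2547, -0.0085]
eef_rot: [0.016, 0.707, -0.016, 0.707]
contact_force: [0.4, 1.1, -0.7]
grip_width: 0.0006
```

```bash
python3 - <<'E'
from meas import *
o,Rm=st();p=snap('scene','s7.png');st()
Z=6; im=cv2.resize(cv2.imread('pics/s7.png'),None,fx=Z,fy=Z,interpolation=2)
for d,col in((0,(0,255,0)),(.019,(0,255,255)),(.04,(255,255,0)),(.08,(255,0,255))):
    u=proj(p,[o['tool_pos']-Rm[:,0]*d])[0]*Z+Z/2; cv2.circle(im,(int(u[0]),int(u[1])),4,col,-1)
cv2.imwrite('pics/s7b.png',im[140*Z:240*Z,220*Z:350*Z])
E
```

```text
t 7.02 tcp [ 0.6013 -0.2547 -0.0085] rack [-0.0193 -0.3515] jawang-rack -0.1679 F [ 0.4  1.1 -0.7] w 0.0006 q6 -0.38
t 7.07 tcp [ 0.6012 -0.2547 -0.0088] rack [-0.0194 -0.3514] jawang-rack -0.1678 F [ 0.1  0.  -0.8] w 0.0006 q6 -0.38
```

View pics/s7b.png

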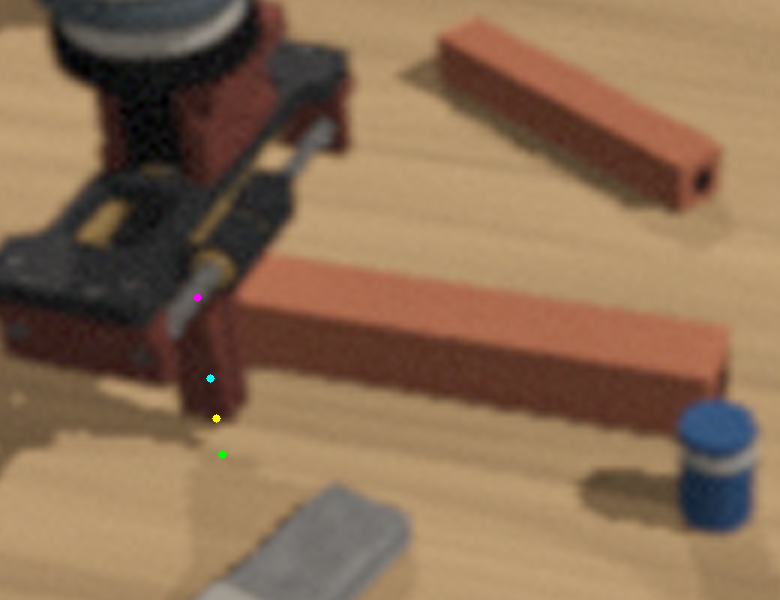

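```bash
python3 - <<'E'
from meas import *
go([(-.045,-.351,-.009,-.17),(-.067,-.351,-.009,-.17)])
E
```

```text
t 7.07 tcp [ 0.6012 -0.2547 -0.0088] rack [-0.0194 -0.3514] jawang-rack -0.1678 F [ 0.1  0.  -0.8] w 0.0006 q6 -0.38
-> [ 0.0002 -0.0039 -0.0253] [ 0.02 -0.   -0.  ]
-> [ 0.0002 -0.0076 -0.047 ] [ 0.02 -0.   -0.  ]
```

Request:
{"op": "move_arm", "data": {"linear": [[0,-0.002,-0.015],[0,-0.004,-0.027],[0,-0.005,-0.035],[0,-0.007,-0.042],[0,-0.008,-0.047]], "turn": [[0,0,0],[0,0,0],[0,0,0],[0,0,0],[0,0,0]], "grip": [1,1,1,1,1]}}

```text
time_s: 7.48
tool_pos: [0.5533, -0.2609, -0.0084]
eef_rot: [0.016, 0.707, -0.016, 0.707]
contact_force: [1.5, 0.7, -1.4]
grip_width: 0.0005
```

Request:
{"op": "move_arm", "data": {"linear": [[0,0,0],[0,0,0.01],[-0.03,0,0.02],[-0.06,0,0.02],[-0.09,-0.03,0.02]], "turn": [[0,0,0],[0,0,0],[0,0,0],[0,0,0],[0,0,0]], "grip": [1,1,1,0.93,0.93]}}

```text
time_s: 7.9
tool_pos: [0.5739, -0.2873, 0.0815]
eef_rot: [0.015, 0.708, -0.013, 0.706]
contact_force: [1.0, -0.3, -0.7]
grip_width: 0.0056
```

Request:
{"op": "move_arm", "data": {"linear": [[0,-0.02,0],[0,-0.04,0],[0,-0.06,-0.01],[0,-0.06,-0.02],[0,-0.06,-0.03]], "turn": [[0,0,0],[0,0,0],[0,0,0],[0,0,0],[0,0,0]], "grip": [0.93,0.93,0.93,0.93,0.93]}}

```text
time_s: 8.32
tool_pos: [0.5402, -0.3502, 0.0809]
eef_rot: [0.016, 0.707, -0.016, 0.707]
contact_force: [-0.3, 0.8, -0.1]
grip_width: 0.0063
```

```bash
python3 - <<'E'
from meas import *
st();meas(('scene','top'),(.53,-.168,-.1),'8');st()
E
```

```text
t 8.32 tcp [ 0.5402 -0.3502  0.0809] rack [-0.0917 -0.4386] jawang-rack -0.1689 F [-0.3  0.8 -0.1] w 0.0063 q6 -0.55
scene [(0.68, array([296., 194.]), np.int64(1687))]
   scene rack [-0.0781 -0.2629] yaw -0.2427 err 0.067
top [(0.92, array([332., 213.]), np.int64(1402))]
   top rack [-0.0766 -0.2607] yaw -0.2214 err 0.058
joint rack [-0.077  -0.2612] yaw -0.2251 err 0.14
t 8.52 tcp [ 0.5403 -0.3487  0.0809] rack [-0.0915 -0.4371] jawang-rack -0.1673 F [ 0.4 -1.   0.9] w 0.0062 q6 -0.55
```

```bash
cat >> nav.py <<'E'
def behind(c,yaw,d):  # point d behind bar centre along its axis
    return np.asarray(c)-d*np.array([-np.sin(yaw),np.cos(yaw)])
E
python3 - <<'E'
from nav import *
a=behind((-.077,-.2612),-.228,.150)
go([(*a,.03,-.228),(*a,-.009,-.228)])
E
```

```text
t 8.52 tcp [ 0.5403 -0.3487  0.0809] rack [-0.0915 -0.4371] jawang-rack -0.1673 F [ 0.4 -1.   0.9] w 0.0062 q6 -0.55
-> [ 0.051   0.0261 -0.0241] [ 0.7 -0.  -0. ]
-> [ 0.09    0.0261 -0.0241] [ 0.7 -0.  -0. ]
```

Request:
{"op": "move_arm", "data": {"linear": [[0.025,0.013,-0.024],[0.05,0.026,-0.024],[0.075,0.026,-0.024],[0.09,0.026,-0.024],[0.09,0.026,-0.024]], "turn": [[0.3,0,0],[0.7,0,0],[0.7,0,0],[0.7,0,0],[0.7,0,0]], "grip": [0.93,0.93,0.93,0.93,0.93]}}

```text
time_s: 8.93
tool_pos: [0.5159, -0.3202, -0.0121]
eef_rot: [0.037, 0.708, -0.036, 0.705]
contact_force: [0.1, 0.5, 0.2]
grip_width: 0.0065
```

```bash
python3 - <<'E'
from meas import *
c,y=(-.077,-.2612),-.228
go([(*behind(c,y,d),-.009,y) for d in(.13,.12,.08)])
p=snap('scene','s9.png'); cv2.imwrite('pics/s9b.png',cv2.resize(p['color'][120:240,180:360,::-1],None,fx=4,fy=4,interpolation=2))
E
```

```text
t 8.93 tcp [ 0.5159 -0.3202 -0.0121] rack [-0.1121 -0.4058] jawang-rack -0.2273 F [0.1 0.5 0.2] w 0.0065 q6 -0.47
-> [-0.0031  0.0188  0.0015] [ 0.01 -0.05 -0.03]
-> [-0.003   0.0288  0.0015] [ 0.01 -0.05 -0.03]
-> [-0.0029  0.0688  0.0016] [ 0.01 -0.05 -0.03]
```

View pics/s9b.png

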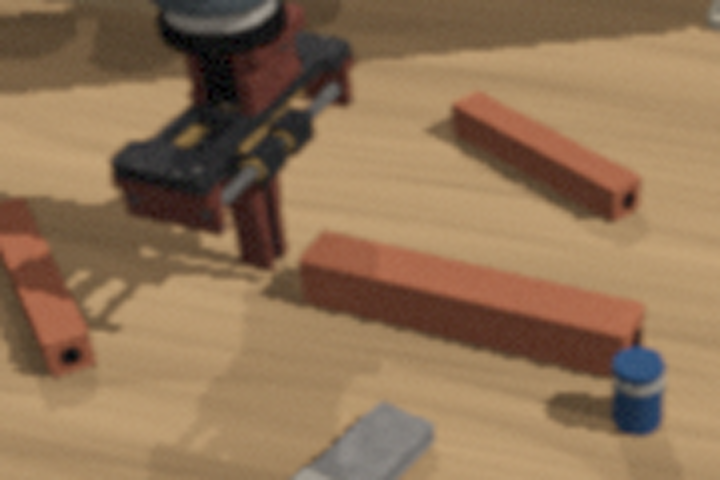

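The shut fingers (262,250) are lined up behind the prop's tail end (310,265), and the lead end will pass the post on the robot's side. I'm pushing along the prop's axis.

Request:
{"op": "move_arm", "data": {"linear": [[0,0.015,0.0015],[0,0.026,0.0015],[0,0.036,0.0015],[0,0.047,0.0015],[0,0.058,0.0015]], "turn": [[0,0,0],[0,0,0],[0,0,0],[0,0,0],[0,0,0]], "grip": [0.93,0.93,0.93,0.93,0.93]}}

```text
time_s: 9.4
tool_pos: [0.526, -0.2645, -0.0078]
eef_rot: [0.036, 0.705, -0.037, 0.707]
contact_force: [0.2, -4.0, 3.4]
grip_width: 0.0063
```

```bash
python3 - <<'E'
from meas import *
st();q=meas(('scene','top'),(.53,-.135,-.1),'10')
c,y=(-.077,-.2612),-.228
go([(*behind(c,y,d),-.009,y) for d in(.09,.05)])
E
```

```text
t 9.4 tcp [ 0.526  -0.2645 -0.0078] rack [-0.0953 -0.3518] jawang-rack -0.2283 F [ 0.2 -4.   3.4] w 0.0063 q6 -0.38
scene [(0.67, array([305., 195.]), np.int64(1564))]
   scene rack [-0.0709 -0.231 ] yaw -0.2304 err 0.173
top [(0.74, array([312., 210.]), np.int64(1072))]
   top rack [-0.0669 -0.2243] yaw -0.2289 err 0.272
joint rack [-0.0684 -0.2299] yaw -0.2343 err 0.459
t 9.6 tcp [ 0.5248 -0.2642 -0.0089] rack [-0.0964 -0.3514] jawang-rack -0.2279 F [0.4 0.3 0.1] w 0.006 q6 -0.38
-> [ 0.0001  0.0022 -0.0015] [ 0. -0. -0.]
-> [ 0.0001  0.0422 -0.0015] [ 0. -0. -0.]
```

Request:
{"op": "move_arm", "data": {"linear": [[0,0.01,0],[0,0.021,0],[0,0.032,0],[0,0.043,0],[0,0.054,0]], "turn": [[0,0,0],[0,0,0],[0,0,0],[0,0,0],[0,0,0]], "grip": [0.93,0.93,0.93,0.93,0.93]}}

```text
time_s: 10.02
tool_pos: [0.5307, -0.2103, -0.0089]
eef_rot: [0.037, 0.706, -0.037, 0.706]
contact_force: [-0.4, -3.6, 2.1]
grip_width: 0.0063
```

```bash
python3 - <<'E'
from meas import *
st();q=meas(('scene','top'),(.535,-.09,-.1),'11')
c,y=(-.077,-.2612),-.228
go([(*behind(c,y,d),-.009,y) for d in(.01,)])
E
```

```text
t 10.02 tcp [ 0.5307 -0.2103 -0.0089] rack [-0.0839 -0.2986] jawang-rack -0.2288 F [-0.4 -3.6  2.1] w 0.0063 q6 -0.29
scene [(0.63, array([328., 204.]), np.int64(1684))]
   scene rack [-0.0583 -0.1798] yaw -0.2351 err 0.142
top [(0.91, array([288., 204.]), np.int64(1042))]
   top rack [-0.0555 -0.1756] yaw -0.2371 err 0.332
joint rack [-0.0563 -0.1775] yaw -0.2347 err 0.498
t 10.22 tcp [ 0.5301 -0.2102 -0.0094] rack [-0.0845 -0.2984] jawang-rack -0.2277 F [ 0.5 -0.1 -0.3] w 0.0059 q6 -0.3
-> [-0.0004  0.0279 -0.0011] [ 0.   -0.01 -0.01]
```

View pics/top11.png

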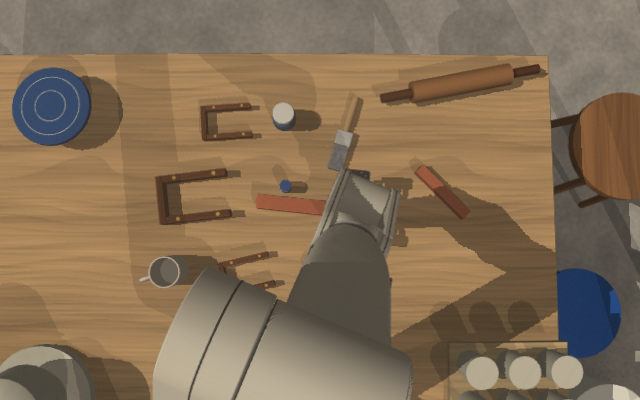

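Request:
{"op": "move_arm", "data": {"linear": [[0,0.01,0],[0,0.021,0],[0,0.032,0],[0,0.043,0],[0,0.054,0]], "turn": [[0,0,0],[0,0,0],[0,0,0],[0,0,0],[0,0,0]], "grip": [0.93,0.93,0.93,0.93,0.93]}}

```text
time_s: 10.63
tool_pos: [0.536, -0.1563, -0.0092]
eef_rot: [0.037, 0.706, -0.037, 0.706]
contact_force: [0.0, -1.5, -1.3]
grip_width: 0.0058
```

```bash
python3 - <<'E'
from meas import *
st();q=meas(('scene','top'),(.545,-.03,-.1),'12');st()
E
```

```text
t 10.63 tcp [ 0.536  -0.1563 -0.0092] rack [-0.0719 -0.2457] jawang-rack -0.2287 F [ 0.  -1.5 -1.3] w 0.0058 q6 -0.2
scene [(0.6, array([352., 207.]), np.int64(1723))]
   scene rack [-0.0462 -0.1269] yaw -0.2406 err 0.173
top [(0.95, array([262., 201.]), np.int64(919))]
   top rack [-0.0424 -0.1158] yaw -0.2318 err 0.514
joint rack [-0.0443 -0.1242] yaw -0.2279 err 0.702
t 10.83 tcp [ 0.5362 -0.1568 -0.009 ] rack [-0.0718 -0.2462] jawang-rack -0.2276 F [ 0.8 -0.6 -0.1] w 0.0059 q6 -0.2
```

View pics/scene12.png

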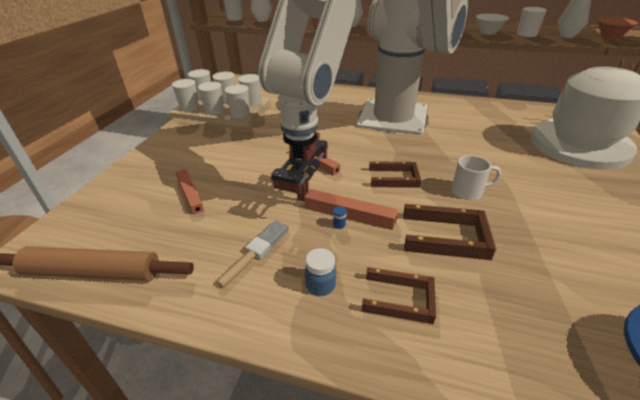

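The lead end (397,217) is just short of the mouth, between the rails (408,210) and (408,243), and the post at (340,217) is clear. I'll keep pushing.

Request:
{"op": "move_arm", "data": {"linear": [[0,0.01,0],[0,0.021,0],[0,0.032,0],[0,0.043,0],[0,0.054,0]], "turn": [[0,0,0],[0,0,0],[0,0,0],[0,0,0],[0,0,0]], "grip": [0.93,0.93,0.93,0.93,0.93]}}

```text
time_s: 11.25
tool_pos: [0.542, -0.1028, -0.0089]
eef_rot: [0.037, 0.706, -0.037, 0.706]
contact_force: [-0.6, -3.2, 1.4]
grip_width: 0.006
```

```bash
python3 - <<'E'
from meas import *
st();q=meas(('scene','top'),(.55,.02,-.1),'13');st()
a=cv2.imread('pics/scene13.png')[150:270,290:510]; cv2.imwrite('pics/z13.png',cv2.resize(a,None,fx=3.5,fy=3.5,interpolation=2))
E
```

```text
t 11.25 tcp [ 0.542  -0.1028 -0.0089] rack [-0.0594 -0.1933] jawang-rack -0.2287 F [-0.6 -3.2  1.4] w 0.006 q6 -0.1
scene [(0.72, array([377., 212.]), np.int64(1864))]
   scene rack [-0.0342 -0.073 ] yaw -0.221 err 0.14
top [(0.63, array([239., 200.]), np.int64(785))]
   top rack [-0.0313 -0.0669] yaw -0.2254 err 0.753
joint rack [-0.0329 -0.0723] yaw -0.2276 err 0.913
t 11.45 tcp [ 0.5416 -0.103  -0.0092] rack [-0.0597 -0.1935] jawang-rack -0.2276 F [ 0.2 -0.1  0.4] w 0.0062 q6 -0.11
```

View pics/z13.png

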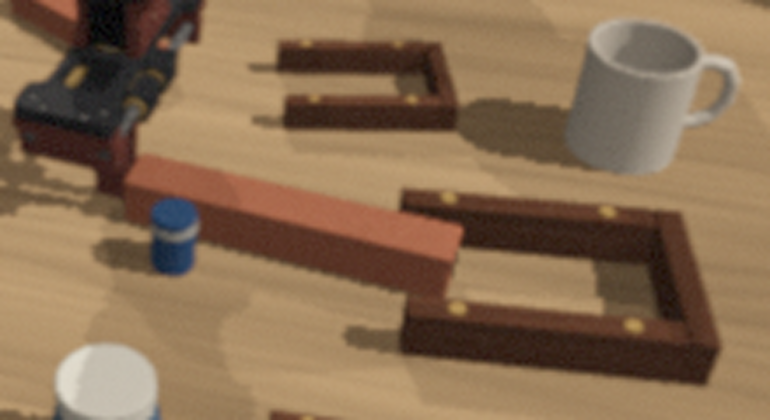

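Request:
{"op": "move_arm", "data": {"linear": [[0,0.012,0],[0,0.024,0],[0,0.036,0],[0,0.048,0],[0,0.06,0]], "turn": [[0,0,0],[0,0,0],[0,0,0],[0,0,0],[0,0,0]], "grip": [0.93,0.93,0.93,0.93,0.93]}}

```text
time_s: 11.87
tool_pos: [0.5481, -0.043, -0.0091]
eef_rot: [0.037, 0.706, -0.037, 0.706]
contact_force: [0.0, -2.2, 0.3]
grip_width: 0.0059
```

```bash
python3 - <<'E'
from meas import *
st();q=meas(('scene','top'),(.56,.08,-.1),'14');st()
a=cv2.imread('pics/scene14.png')[150:270,290:510]; cv2.imwrite('pics/z14.png',cv2.resize(a,None,fx=3.5,fy=3.5,interpolation=2))
E
```

```text
t 11.87 tcp [ 0.5481 -0.043  -0.0091] rack [-0.0459 -0.1347] jawang-rack -0.2286 F [ 0.  -2.2  0.3] w 0.0059 q6 0.0
scene [(0.58, array([398., 221.]), np.int64(1993))]
   scene rack [-0.0226 -0.0164] yaw -0.2017 err 0.135
top [(0.93, array([209., 196.]), np.int64(631))]
   top rack [-0.0176 -0.0077] yaw -0.2307 err 1.189
joint rack [-0.019  -0.0114] yaw -0.237 err 1.342
t 12.07 tcp [ 0.5481 -0.0434 -0.0091] rack [-0.046  -0.1352] jawang-rack -0.2275 F [ 0.8 -0.5  0.4] w 0.0059 q6 0.0
```

View pics/z14.png

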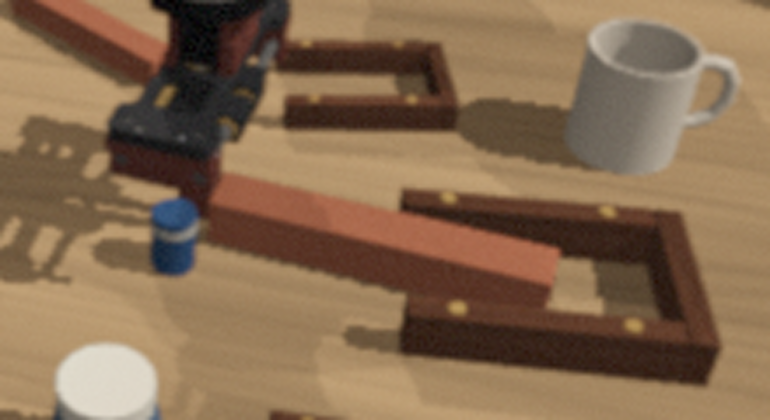

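Request:
{"op": "move_arm", "data": {"linear": [[0,0.006,0],[0,0.012,0],[0,0.015,0],[0,0.002,0],[-0.02,-0.015,0]], "turn": [[0,0,0],[0,0,0],[0,0,0],[0,0,0],[0,0,0]], "grip": [0.93,0.93,0.93,0.93,1]}}

```text
time_s: 12.48
tool_pos: [0.5442, -0.0586, 0.0085]
eef_rot: [0.036, 0.708, -0.036, 0.704]
contact_force: [-0.4, -0.0, -0.1]
grip_width: 0.0024
```

```bash
python3 - <<'E'
from meas import *
go([(-.07,-.15,.06,-.1),(-.11,-.09,.06,-.1),(-.11,-.09,-.009,-.1)])
E
```

```text
t 12.48 tcp [ 0.5442 -0.0586  0.0085] rack [-0.0518 -0.1498] jawang-rack -0.2266 F [-0.4 -0.  -0.1] w 0.0024 q6 -0.03
-> [-0.0514 -0.0043 -0.018 ] [-1.45 -0.06 -0.01]
-> [-0.0511  0.0452 -0.0704] [-1.45 -0.06 -0.01]
-> [ 0.0179  0.0451 -0.0701] [-1.45 -0.06 -0.01]
```

Request:
{"op": "move_arm", "data": {"linear": [[-0.035,-0.004,-0.018],[-0.05,0,-0.045],[-0.05,0.03,-0.07],[-0.05,0.045,-0.07],[-0.02,0.045,-0.07]], "turn": [[-0.4,0,0],[-0.8,0,0],[-1.2,0,0],[-1.45,0,0],[-1.45,0,0]], "grip": [1,1,1,1,1]}}

```text
time_s: 12.9
tool_pos: [0.4844, -0.0061, 0.0349]
eef_rot: [-0.008, 0.704, 0.008, 0.71]
contact_force: [1.9, -0.2, -0.1]
grip_width: 0.0004
```

```bash
python3 - <<'E'
from meas import *
q=meas(('scene','top'),(.565,.09,-.1),'15')
go([(-.11,-.09,-.009,-.1),(-.08,-.09,-.009,-.1),(-.04,-.09,-.009,-.1)])
E
```

```text
scene [(0.74, array([404., 221.]), np.int64(2091))]
   scene rack [-0.0184 -0.003 ] yaw -0.2331 err 0.107
top [(0.92, array([212., 197.]), np.int64(762))]
   top rack [-0.0124  0.0107] yaw -0.2395 err 0.789
joint rack [-0.0165 -0.0028] yaw -0.2421 err 0.909
t 13.1 tcp [ 0.481  -0.0076  0.0308] rack [-0.1082 -0.0913] jawang-rack -0.1028 F [-0.5 -1.  -0.1] w 0.0006 q6 -0.06
-> [ 0.0398  0.0011 -0.0019] [-0.03 -0.02 -0.  ]
-> [0.0397 0.0042 0.028 ] [-0.03 -0.02 -0.  ]
-> [0.0396 0.0083 0.0678] [-0.03 -0.02 -0.  ]
```

View pics/scene15.png

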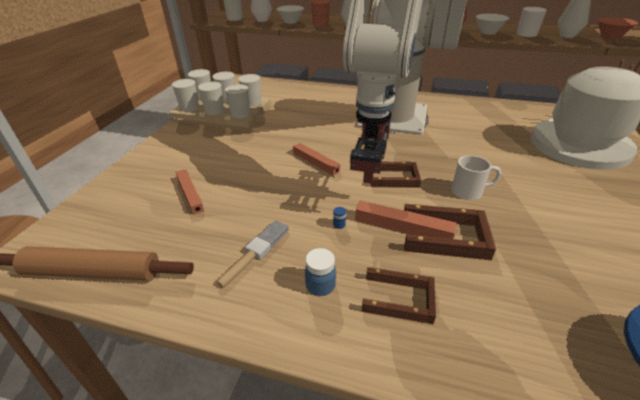

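Request:
{"op": "move_arm", "data": {"linear": [[0.025,0.001,-0.002],[0.04,0.001,-0.002],[0.04,0.002,0.008],[0.04,0.003,0.018],[0.04,0.004,0.028]], "turn": [[0,0,0],[0,0,0],[0,0,0],[0,0,0],[0,0,0]], "grip": [1,1,1,1,1]}}

```text
time_s: 13.52
tool_pos: [0.512, -0.0028, -0.0078]
eef_rot: [-0.007, 0.706, 0.007, 0.708]
contact_force: [0.8, -0.4, 1.2]
grip_width: 0.0005
```

Request:
{"op": "move_arm", "data": {"linear": [[0,0.001,0.009],[0,0.002,0.018],[0,0.003,0.027],[0,0.004,0.035],[0,0.004,0.04]], "turn": [[0,0,0],[0,0,0],[0,0,0],[0,0,0],[0,0,0]], "grip": [1,1,1,1,1]}}

```text
time_s: 13.93
tool_pos: [0.5506, 0.0026, -0.0088]
eef_rot: [-0.008, 0.707, 0.008, 0.707]
contact_force: [-2.0, -0.2, 2.1]
grip_width: 0.0005
```

```bash
python3 - <<'E'
from meas import *
st();q=meas(('scene','top'),(.575,.09,.1),'16');st()
a=cv2.imread('pics/scene16.png')[150:270,290:510]; cv2.imwrite('pics/z16.png',cv2.resize(a,None,fx=3.5,fy=3.5,interpolation=2))
E
```

```text
t 13.93 tcp [ 0.5506  0.0026 -0.0088] rack [-0.0378 -0.0898] jawang-rack -0.102 F [-2.  -0.2  2.1] w 0.0005 q6 -0.04
scene [(0.92, array([402., 223.]), np.int64(2015))]
   scene rack [-0.0101 -0.0003] yaw 0.002 err 0.16
top []
t 14.13 tcp [ 0.5494  0.0025 -0.0091] rack [-0.039  -0.0898] jawang-rack -0.1022 F [-0.5  0.2  0.1] w 0.0007 q6 -0.04
```

View pics/z16.png

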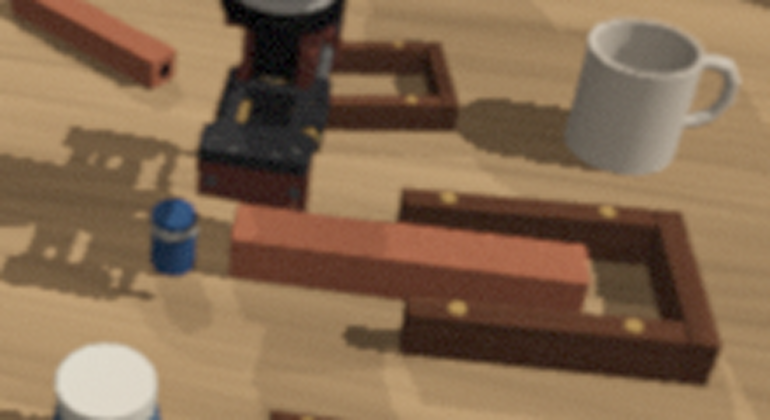

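```bash
python3 - <<'E'
from meas import *
go([(-.062,-.09,-.008,0),(-.068,-.135,-.008,0)])
E
```

```text
t 14.13 tcp [ 0.5494  0.0025 -0.0091] rack [-0.039  -0.0898] jawang-rack -0.1022 F [-0.5  0.2  0.1] w 0.0007 q6 -0.04
-> [-0.0011 -0.0026 -0.0229] [-1.17  0.   -0.  ]
-> [-0.0011 -0.0479 -0.0243] [-1.17  0.   -0.  ]
```

Request:
{"op": "move_arm", "data": {"linear": [[-0.001,-0.002,-0.014],[-0.001,-0.003,-0.026],[-0.001,-0.015,-0.03],[-0.001,-0.032,-0.028],[-0.001,-0.048,-0.024]], "turn": [[0,0,0],[-0.2,0,0],[-0.6,0,0],[-1,0,0],[-1.17,0,0]], "grip": [1,1,1,1,1]}}

```text
time_s: 14.55
tool_pos: [0.5252, -0.0463, -0.0081]
eef_rot: [-0.045, 0.706, 0.045, 0.705]
contact_force: [-0.6, 0.6, -0.1]
grip_width: 0.0005
```

```bash
python3 - <<'E'
from meas import *
st();q=meas(('scene','top'),(.575,.09,.1),'17')
go([(-.032,-.126,-.008,0),(-.032,-.10,-.008,0)])
a=cv2.imread('pics/scene17.png')[150:270,290:510];b=cv2.imread('pics/top17.png')[130:250,130:350]; cv2.imwrite('pics/z17.png',cv2.resize(cv2.vconcat([a,b]),None,fx=2.5,fy=2.5,interpolation=2))
E
```

```text
t 14.55 tcp [ 0.5252 -0.0463 -0.0081] rack [-0.0691 -0.1352] jawang-rack 0.0025 F [-0.6  0.6 -0.1] w 0.0005 q6 -0.24
scene [(0.72, array([404., 222.]), np.int64(2106))]
   scene rack [-0.0085  0.0006] yaw -0.0028 err 0.12
top [(0.69, array([210., 195.]), np.int64(828))]
   top rack [-0.0043  0.0086] yaw -0.0476 err 0.695
joint rack [-0.005   0.0017] yaw -0.0452 err 0.836
t 14.75 tcp [ 0.5262 -0.0461 -0.0081] rack [-0.0681 -0.1352] jawang-rack -0.0018 F [ 0.4 -0.1  0.4] w 0.0006 q6 -0.23
-> [-0.0001  0.0092  0.0361] [-0.02 -0.   -0.  ]
-> [-0.0001  0.0352  0.036 ] [-0.02 -0.   -0.  ]
```

View pics/z17.png

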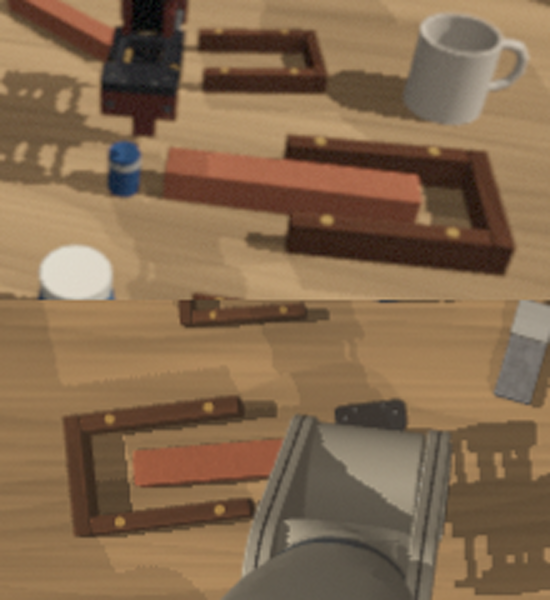

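Request:
{"op": "move_arm", "data": {"linear": [[0,0.006,0.015],[0,0.008,0.03],[0,0.01,0.037],[0,0.01,0.037],[0,0.012,0.037]], "turn": [[0,0,0],[0,0,0],[0,0,0],[0,0,0],[0,0,0]], "grip": [1,1,1,1,1]}}

```text
time_s: 15.17
tool_pos: [0.5611, -0.0291, -0.0083]
eef_rot: [-0.044, 0.706, 0.044, 0.705]
contact_force: [0.3, 1.2, 0.2]
grip_width: 0.0001
```

```bash
python3 - <<'E'
from meas import *
st();p=snap('scene','scene18.png');w=snap('wrist','w18.png')
a=p['color'][150:270,290:510,::-1]; b=w['color'][:,:,::-1]; cv2.imwrite('pics/z18.png',cv2.vconcat([cv2.resize(a,(528,288),interpolation=2),cv2.resize(b,(528,300))]))
E
```

```text
t 15.17 tcp [ 0.5611 -0.0291 -0.0083] rack [-0.0313 -0.1226] jawang-rack 0.0004 F [0.3 1.2 0.2] w 0.0001 q6 -0.2
```

View pics/z18.png

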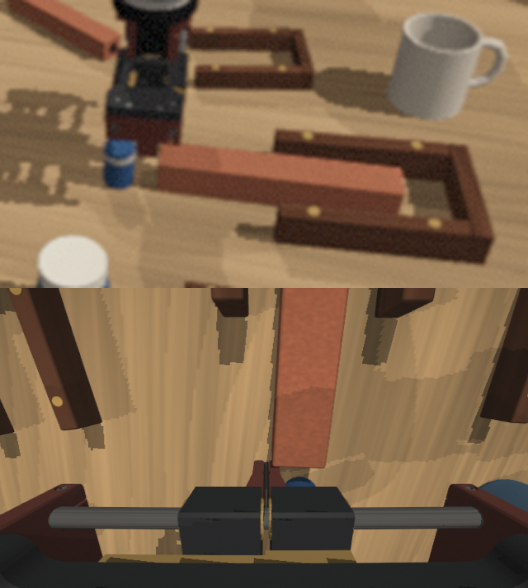

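Request:
{"op": "move_arm", "data": {"linear": [[0,0.005,0],[0,0.01,0.001],[0,0.015,0.002],[0,0.02,0.003],[0,0.025,0.003]], "turn": [[0,0,0],[0,0,0],[0,0,0],[0,0,0],[0,0,0]], "grip": [1,1,1,1,1]}}

```text
time_s: 15.68
tool_pos: [0.5616, -0.0039, -0.0081]
eef_rot: [-0.044, 0.706, 0.044, 0.706]
contact_force: [-0.0, -1.5, -1.6]
grip_width: 0.0002
```

```bash
python3 - <<'E'
from meas import *
st();q=meas(('scene','top'),(.575,.11,.05),'19');w=snap('wrist','w19.png')
a=cv2.imread('pics/scene19.png')[150:270,290:510]; b=w['color'][:,:,::-1]; cv2.imwrite('pics/z19.png',cv2.vconcat([cv2.resize(a,(528,288),interpolation=2),cv2.resize(b,(528,300))]))
E
```

```text
t 15.68 tcp [ 0.5616 -0.0039 -0.0081] rack [-0.0277 -0.0976] jawang-rack -0.0001 F [-0.  -1.5 -1.6] w 0.0002 q6 -0.15
scene [(0.62, array([414., 224.]), np.int64(1919))]
   scene rack [-0.0082  0.0244] yaw 0.0629 err 0.24
top [(0.56, array([189., 195.]), np.int64(539))]
   top rack [-0.0013  0.0287] yaw -0.0678 err 1.611
joint rack [-0.0017  0.0257] yaw -0.0694 err 1.89
```

View pics/z19.png

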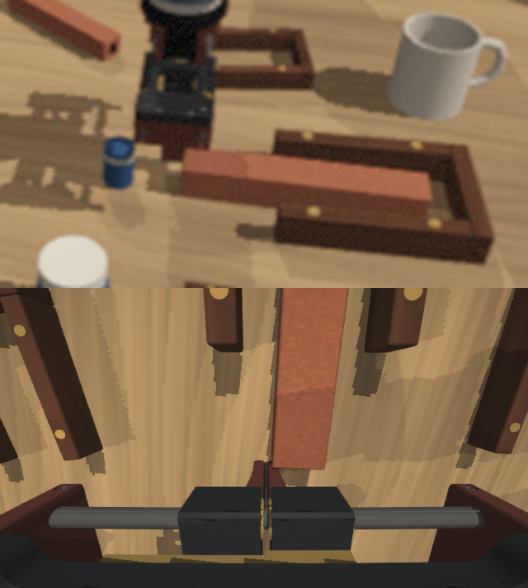

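```bash
python3 - <<'E'
from meas import *
go([(-.0277,-.104,-.008,0),(.001,-.104,-.008,0),(.001,-.080,-.008,0)])
E
```

```text
t 15.93 tcp [ 0.5617 -0.0042 -0.008 ] rack [-0.0276 -0.0979] jawang-rack 0.0001 F [ 0.  -0.9  0.6] w 0.0006 q6 -0.15
-> [ 0.     -0.0061 -0.0001] [ 0.  0. -0.]
-> [ 0.     -0.0061  0.0286] [ 0.  0. -0.]
-> [0.     0.0179 0.0286] [ 0.  0. -0.]
```

Request:
{"op": "move_arm", "data": {"linear": [[0,-0.006,0],[0,-0.006,0.012],[0,-0.006,0.0286],[0,-0.006,0.0286],[0,-0.002,0.0286]], "turn": [[0,0,0],[0,0,0],[0,0,0],[0,0,0],[0,0,0]], "grip": [1,1,1,1,1]}}

```text
time_s: 16.35
tool_pos: [0.5907, -0.0037, -0.008]
eef_rot: [-0.044, 0.706, 0.043, 0.706]
contact_force: [0.1, -0.4, -0.7]
grip_width: 0.0005
```

Request:
{"op": "move_arm", "data": {"linear": [[0,0.004,0],[0,0.008,0],[0,0.012,0],[0,0.016,0],[0,0.02,0]], "turn": [[0,0,0],[0,0,0],[0,0,0],[0,0,0],[0,0,0]], "grip": [1,1,1,1,1]}}

```text
time_s: 16.77
tool_pos: [0.5872, 0.0174, -0.0082]
eef_rot: [-0.044, 0.706, 0.044, 0.706]
contact_force: [0.1, -1.4, -1.2]
grip_width: 0.0006
```

```bash
python3 - <<'E'
from meas import *
st();q=meas(('scene','top'),(.572,.13,.1),'20');w=snap('wrist','w20.png')
a=cv2.imread('pics/scene20.png')[150:270,290:510]; b=w['color'][:,:,::-1]; cv2.imwrite('pics/z20.png',cv2.vconcat([cv2.resize(a,(528,288),interpolation=2),cv2.resize(b,(528,300))]))
E
```

```text
t 16.77 tcp [ 0.5872  0.0174 -0.0082] rack [ 0.0003 -0.0796] jawang-rack -0.0 F [ 0.1 -1.4 -1.2] w 0.0006 q6 -0.11
scene [(0.66, array([427., 225.]), np.int64(1969))]
   scene rack [-0.006   0.0416] yaw 0.0117 err 0.235
top []
```

View pics/z20.png

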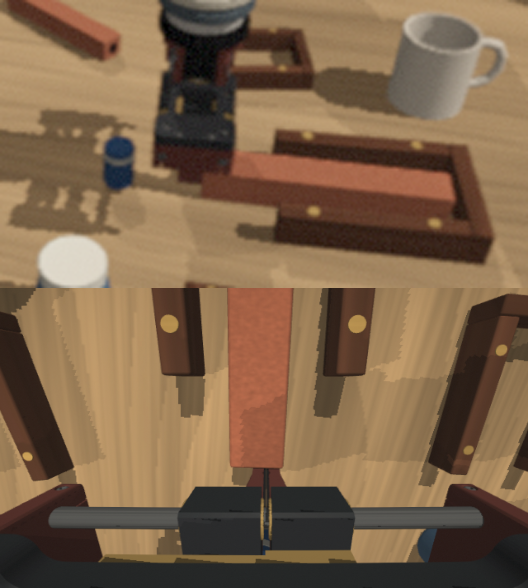

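Request:
{"op": "move_arm", "data": {"linear": [[0,-0.004,0],[0,-0.004,-0.006],[0,-0.001,-0.006],[0,0.002,-0.006],[0,0.005,-0.006]], "turn": [[0,0,0],[0,0,0],[0,0,0],[0,0,0],[0,0,0]], "grip": [1,1,1,1,1]}}

```text
time_s: 17.43
tool_pos: [0.581, 0.0211, -0.0081]
eef_rot: [-0.044, 0.706, 0.044, 0.706]
contact_force: [0.1, -1.6, -1.8]
grip_width: 0.0006
```

Request:
{"op": "move_arm", "data": {"linear": [[0,0.0005,0],[0,0.001,0],[0,0.0015,0],[0,0.002,0],[0,0.0025,0]], "turn": [[0,0,0],[0,0,0],[0,0,0],[0,0,0],[0,0,0]], "grip": [1,1,1,1,1]}}

```text
time_s: 17.85
tool_pos: [0.581, 0.0234, -0.0081]
eef_rot: [-0.044, 0.706, 0.044, 0.706]
contact_force: [1.8, -6.6, -2.2]
grip_width: 0.0002
```

Request:
{"op": "move_arm", "data": {"linear": [[0,0.0005,0],[0,0.001,0],[0,0.0015,0],[0,0.002,0],[0,0.0025,0]], "turn": [[0,0,0],[0,0,0],[0,0,0],[0,0,0],[0,0,0]], "grip": [1,1,1,1,1]}}

```text
time_s: 18.27
tool_pos: [0.582, 0.0238, -0.0078]
eef_rot: [-0.045, 0.705, 0.043, 0.707]
contact_force: [3.3, -19.4, -1.4]
grip_width: 0.0002
```

```bash
python3 - <<'E'
from meas import *
st();st()
E
```

```text
t 18.27 tcp [ 0.582   0.0238 -0.0078] rack [-0.004  -0.0727] jawang-rack 0.0006 F [  3.3 -19.4  -1.4] w 0.0002 q6 -0.1
t 18.27 tcp [ 0.582   0.0238 -0.0078] rack [-0.004  -0.0727] jawang-rack 0.0006 F [  3.3 -19.4  -1.4] w 0.0002 q6 -0.1
```

Request:
{"op": "move_arm", "data": {"linear": [[0,-0.005,0],[0,-0.015,0],[-0.02,-0.015,0],[-0.06,-0.015,0],[-0.1,-0.015,0]], "turn": [[0,0,0],[0,0,0],[0,0,0],[0,0,0],[0,0,0]], "grip": [1,1,1,1,1]}}

```text
time_s: 18.68
tool_pos: [0.5808, 0.011, 0.0916]
eef_rot: [-0.043, 0.707, 0.044, 0.704]
contact_force: [1.3, -0.1, 1.2]
grip_width: 0.0003
```

Request:
{"op": "move_arm", "data": {"linear": [[0,-0.04,-0.01],[0,-0.08,-0.02],[0,-0.12,-0.03],[0,-0.16,-0.04],[0,-0.2,-0.05]], "turn": [[0,0,0],[0,0,0],[0,0,0],[0,0,0],[0,0,0]], "grip": [1,1,1,1,1]}}

```text
time_s: 19.1
tool_pos: [0.557, -0.1951, 0.0923]
eef_rot: [-0.044, 0.706, 0.044, 0.706]
contact_force: [1.4, -0.5, 0.0]
grip_width: 0.0005
```

```bash
python3 - <<'E'
from meas import *
st();q=meas(('scene','top'),r2w((-.004,.045)).tolist()+[.12],'21')
a=cv2.imread('pics/scene21.png')[150:270,290:510];b=cv2.imread('pics/top21.png')[130:250,130:350]; cv2.imwrite('pics/z21.png',cv2.resize(cv2.vconcat([a,b]),None,fx=2.5,fy=2.5,interpolation=2))
E
```

```text
t 19.1 tcp [ 0.557  -0.1951  0.0923] rack [-0.0559 -0.2868] jawang-rack 0.0003 F [ 1.4 -0.5  0. ] w 0.0005 q6 -0.48
scene [(0.64, array([428., 227.]), np.int64(2092))]
   scene rack [-0.0064  0.048 ] yaw 0.0306 err 0.163
top [(0.72, array([207., 197.]), np.int64(1381))]
   top rack [-0.0008  0.0495] yaw -0.0142 err 0.056
joint rack [-0.0014  0.0484] yaw -0.0132 err 0.261
```

View pics/z21.png

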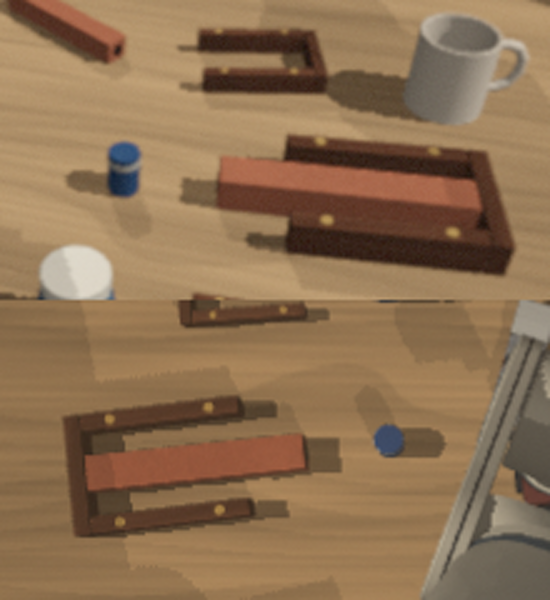

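```bash
python3 - <<'E'
from meas import *
from scipy.ndimage import map_coordinates
p=snap('top','top22.png'); g=p['color'].astype(float)
G=cv2.cvtColor(p['color'],cv2.COLOR_RGB2GRAY).astype(float); RG=g[:,:,0]-g[:,:,2]
# resample to rack frame at z=.036
def rect(ch,x,y):
    X,Y=np.meshgrid(x,y,indexing='ij'); W=np.stack([X.ravel(),Y.ravel()],1)@M.T+O
    u=proj(p,np.c_[W,np.full(len(W),.036)]); return map_coordinates(ch,[u[:,1],u[:,0]],order=1).reshape(X.shape)
xs=np.arange(-.07,.07,.0005); ys=np.arange(-.08,.19,.0005)
r=np.stack([rect(g[:,:,i],xs,ys) for i in range(3)],2)
cv2.imwrite('pics/r22.png',cv2.resize(np.clip(r[::-1,:,::-1],0,255).astype(np.uint8),None,fx=1.4,fy=1.4))
# edges along x for y columns
def edge(ch,lo,hi,sign,y0,y1):
    x=np.arange(lo,hi,.00025); yy=np.arange(y0,y1,.003); A=cv2.GaussianBlur(rect(ch,x,yy),(9,1),0)
    d=np.gradient(rect(ch,x,yy),axis=0)*sign; d=cv2.GaussianBlur(d,(1,9),0); e=x[d.argmax(0)]
    k=np.polyfit(yy,e,1); res=e-np.polyval(k,yy); ok=abs(res)<2*np.median(abs(res))+5e-4; k=np.polyfit(yy[ok],e[ok],1); return k,ok.mean()
for n,a in dict(bar_near=(RG,-.03,-.01,1,-.05,.15),bar_far=(RG,.01,.03,-1,-.05,.15),).items(): print(n,edge(*a))
for n,a in dict(farrail_outer=(G,.052,.07,1,.01,.15),nearrail_outer=(G,-.07,-.052,-1,.01,.15),farrail_inner=(G,.035,.05,-1,.01,.15),nearrail_inner=(G,-.05,-.035,1,.01,.15)).items(): print(n,edge(*a))
# end face y for several x
for x0 in(-.014,-.008,-.002,.004,.010,.014):
    y=np.arange(.14,.18,.00025); d=np.gradient(cv2.GaussianBlur(rect(RG,[x0],y),(9,1),0),axis=1)[0]; print('lead end at',x0,y[d.argmin()])
for x0 in(-.014,-.004,.004,.014):
    y=np.arange(-.08,-.04,.00025); d=np.gradient(cv2.GaussianBlur(rect(RG,[x0],y),(9,1),0),axis=1)[0]; print('tail at',x0,y[d.argmax()])
E
```

```text
bar_near (array([ 0.017 , -0.0198]), np.float64(1.0))
bar_far (array([0.0186, 0.015 ]), np.float64(1.0))
farrail_outer (array([0.0018, 0.0606]), np.float64(0.9787234042553191))
nearrail_outer (array([ 0.0055, -0.0677]), np.float64(1.0))
farrail_inner (array([0.0075, 0.036 ]), np.float64(1.0))
nearrail_inner (array([ 0.006, -0.043]), np.float64(0.9574468085106383))
lead end at -0.014 0.15975000000000003
lead end at -0.008 0.15925000000000003
lead end at -0.002 0.16025000000000003
lead end at 0.004 0.16025000000000003
lead end at 0.01 0.15975000000000003
lead end at 0.014 0.15925000000000003
tail at -0.014 -0.060249999999999984
tail at -0.004 -0.05899999999999998
tail at 0.004 -0.059749999999999984
tail at 0.014 -0.04574999999999997
```

View pics/r22.png

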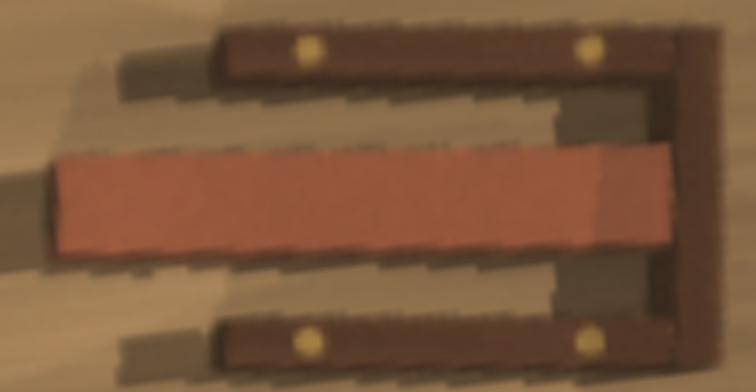

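```bash
python3 - <<'E'
from meas import *
p=optics.snapshot('scene')
for k in('mug','jar','brush','post'):
    print(k,[(round(d['score'],2),np.round(d['position'])) for d in models.outline_of(p,k)])
a=p['color'].astype(int); b=cv2.imread('pics/scene0.png')[:,:,::-1].astype(int)
for n,(r0,r1,c0,c1) in dict(mug=(150,200,450,500),jar=(248,295,300,340),brush=(220,285,218,292)).items():
    print(n,'meandiff',abs(a-b)[r0:r1,c0:c1].mean(),'max',abs(a-b)[r0:r1,c0:c1].max())
st()
from station import sign_off
print(sign_off())
E
```

```text
mug [(0.83, array([476., 180.]))]
jar []
brush [(0.91, array([258., 245.]))]
post [(0.67, array([340., 216.]))]
mug meandiff 4.1524 max 21
jar meandiff 7.475 max 32
brush meandiff 13.406791406791406 max 44
t 19.6 tcp [ 0.5577 -0.192   0.0919] rack [-0.0548 -0.2838] jawang-rack 0.0018 F [-0.2  0.4 -0.2] w 0.0005 q6 -0.48
the job is handed in; nothing more can be done
None
```

The kiln prop is in the large bay with its leading end home against the end stop, and the job is handed in at about 19.6 s. I pushed it with the fingers only: the lead end first, then the tail, then along its axis past the post on the robot's side. I straightened it inside the bay and pushed it home.

**Last checks:**
- **Depth:** the overhead picture puts the lead end at about 159–160 mm and the tail at about -60 mm, with the end stop at 160 mm. The final push stalled with about 19 N against the stop.
- **Straightness:** in the overhead picture the prop lies about 0.7° off the rails, and about 2 mm off the bay's centre line. The scene camera's fit disagreed, at +1.8°, but it was the poorer fit.
- **Bystanders:** the mug and brush sit where they were, within 2 pixels. The network missed the jar in the last picture. The picture differences over the mug, jar and brush areas were small and looked like shadow.
- **Robot:** it ended well clear and touching nothing, with force readings near zero.

**What went wrong on the way:**
- The fingertips sit about 19 mm higher than the reported TCP. Because of that, my first tail push, made too high, slid onto the top of the prop. I saw no sign of lifting or tipping, and I redid the push lower.
- After straightening, the gap between the tail and the post was tight. I started the last stage with an off-centre push on the tail's corner and then corrected it.

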